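Shut and pin the sloping bead case

TASK

Close up the sloping bead case: press the wide cover down until its catch clicks and holds it, then the narrow cover the same way, its tongue lying over the wide one's. Then take the steel lock pin from the walnut block and push it through both tongues' holes into the lip of the case, fully home with its collar down on the upper tongue, and let go. Leave everything else on the table where it stands.

Things in the scene. Friction and masses are not known exactly. Their poses are not given: they have to be found in the camera images.
- lip: Dark steel lip at the low front edge of the fixed bead case. Origin: centre of its lock hole (11 mm round, chamfered, 33 mm deep, open below), at the level of the shut covers' undersides, 45 mm above the table. z: out of the slope along the bore, 30 deg from vertical, leaning to the robot; x: uphill, away from the robot; y: along the hinge. Stacked tongues (12 mm holes) top out at z = 9.5 mm.
- case: Wooden bead case, 200 x 194 mm, 126 mm high at the far hinge side, fixed; its top slopes 30 deg down to the robot. Origin: centre of its underside. In the LIP's frame: both covers' hinge axis is the line x = 150, z = 0 mm along y; with the covers shut the wide cover's press pad centre is at (50, 77, 6) mm, the narrow one's at (50, -34.5, 6) mm.
- wide_cover (a joint): Wide grey cover, 125 (downslope) x 110 x 6 mm, on the robot's left, with a 4 mm steel tongue over the lock hole; hinged uphill. 0 = shut, grows opening (rad); starts 0.42-0.58. A light spring (1.5 N at the pad) and friction hold it up; in the last 0.1 rad a sprung catch resists with 10-14 N, snaps over below 0.05 rad, then holds it at 0 on its stop. Unclicked it springs back up.
- wide_cover_pad (a point): Centre of the black round press pad (24 mm, flat) on the wide cover's top face, 100 mm from the hinge axis, 28 mm from the free edge, 20 mm left of the cover's middle; z is the cover's outward normal.
- narrow_cover (a joint): Narrow grey cover, 125 (downslope) x 65 x 6 mm, on the robot's right, its 4 mm steel tongue lying over the wide cover's tongue when both are shut, so it is shut after the wide one. Same hinge line, values and catch as the wide cover, spring about 1.5 N; starts 0.62-0.80 rad.
- narrow_cover_pad (a point): Centre of the round press pad on the top face of the narrow cover, 100 mm from the hinge axis.
- walnut_block: Dark walnut block 70 x 70 x 45 mm, fixed to the table, to the left or the right of the case. Origin: centre of its underside. A 10.5 mm hole, 40 mm deep, in the middle of its top holds the lock pin.
- lock_pin: Steel lock pin, 72 mm, 60 g. Origin: centre of its tip; z runs to the head. Round 8 mm shank 0-34 mm (first 8 mm tapers from 4 mm), collar 22 mm across at 34-38 mm, square head 16 x 16 mm at 38-72 mm, faces square to x and y. Starts upright in the walnut block, collar on the block's top. Home in the case its origin is at z = -24.5 mm in the lip's frame.
- abacus: Painted abacus standing upright, 240 mm wide, 178 mm high, foot 70 mm deep; origin under its centre, its width along y. Leave alone.
- bead_mould: Blue silicone bead mould, 65 x 100 x 18 mm, lying in front of the case; origin under its centre. Leave alone.
- copper_cup: Copper cup, 72 mm across, 75 mm high; origin under its centre; stands on the other side of the case from the walnut block. Leave alone.
- bead_jar: Clear jar with a metal cap, 68 mm across, 100 mm high; origin under its centre. Leave alone.
- counting_bar: Wooden bar of counting cubes, 20 x 120 x 20 mm, its length along y; origin under its centre. Leave alone.
- wood_cone: Wooden cone, 48 mm across, 55 mm high; origin under its centre. Leave alone.
Not all that is in view belongs to the job. There is more than one size of the lock_pin; the job needs the smaller.

How it is judged:
By the outcome, as a careful person would: the job done as asked, in the order asked, and still so for the second after the job is handed in, with the robot touching nothing.
It also fails if it takes over 58 s, if anything falls off the work surface, if the arm or the gripper's body presses on something with over 40 N, if the wrist force passes 120 N, or if a joint passes its speed limit or range.

ROBOT

A 7-joint arm with a two-finger parallel gripper is mounted at the origin on the work surface. World frame = base frame: x ahead of the robot, y to its left, z up, the work surface at z = 0. Lengths are in m, angles in rad, forces in N, time in s.
With the tool pointing down it reaches from about 0.4 to 0.85 m from the base axis. Payload 10.4 kg.
Tool frame: the origin (TCP) lies at the very end of the fingers, on their centre line; the grasp point (between the pads) lies 19 mm behind it (manip.grip_point_offset is the distance from the TCP to the grasp point, in m); z points along the fingers, y is the line along which they close (so a half turn about z gives the same grasp; the last joint's range is limited). The gripper opens to 85 mm and grips with 20 to 120 N. Pads are 22 mm wide; open, the fingers measure 114 mm over their backs; the gripper's body (76 mm by 85 mm) begins 54 mm behind the grasp point. The pads swing forward as they close: fully open they stand 13 mm farther back than shut.
Start: joints at [-1.265, 0.332, -0.065, 1.46, 0.022, 1.35, -0.088], TCP at [0.202, 0.592, 0.198] pointing down, gripper open.
Joint ranges: [-2.6, 2.6], [-0.5, 2.12], [-1.47, 1.34], [0.16, 2.42], [-1.27, 4.41], [0.06, 2.06], [-2.6, 2.6]. Speed limits (rad/s): [2.22, 2.22, 2.79, 2.79, 3.14, 3.14, 3.14].

INTERFACE

Orientations are given as a unit quaternion [x, y, z, w].
In Python, from workcell import manip gives the robot as it stands. The module is installed in compiled form; this text tells all that it offers.
- The arm moves only by the tool step_arm, never from a script. Its argument "moves" is a list of rows, each a list of 7 numbers: the closure, from 0 (fully open) to 1 (shut), then the shift along the world's x, y, z in mm, then the turn, a rotation vector about the world's x, y, z in rad. In form: [[grip, tx, ty, tz, ax, ay, az], ...]. A call has 1 to 10 rows; each row is the pose to reach, as a shift and turn from the pose commanded when the call began; what a row does not reach only later rows make up. A row lasts 1/10 s, in which the tool goes at most 50 mm and 8.59 degrees, less where a joint would pass 70% of its speed; a pose out of reach is approached as far as the arm can. A call with a gripper value outside its range is refused whole. The fingers move at their own pace and stop on an object; "grip_force" is the grip in N (left out, the last holds). Time passes only in rows, so rows that repeat a pose let the fingers close. It gives the time, the measured TCP pose, the force, the opening and the grip force at its end, in the units of the state.
- manip.get_obs(): the state, without advancing time (a new reading comes with each control period).
- manip.camera(name): name is "side" or "top" or "wrist"; returns a dict with "image" (480x640x3 uint8, blue, green, red), "K" (3x3 intrinsics, pixels), "rvec" (rotation vector, rad) and "tvec" (3), from world to camera coordinates, as OpenCV has them; the wrist camera has in their place "mount" (4x4, takes a point from camera to tool coordinates, whose origin is the TCP and whose axes are the flange's). Camera axes: x right, y down, z forward; pixel columns grow to the right and rows downward; lengths in m; the calibration is good to about 2 mm. A picture is of the moment at which its call begins: read the wrist's pose just before it. There is no depth.
- manip.hand_in(): hands the job in; it is judged then, once.
The state is a dict: "clock": time; "joint_pos": joint angles; "joint_velocities": joint speeds; "tau": joint torques, N m; "position": TCP position; "ee_rot": TCP orientation; "ft_force": force on the tool from outside, world axes, zero at the start; "torque": the same for the moment, N m; "grip_width": opening from 0.0 (shut) to 1.0 (fully open); "grasp_force": force on a finger pad.
Only numpy, scipy, OpenCV 4.12 (cv2) and the standard library are available. Lean on these libraries where they do the work, as an engineer would, in place of code of your own. Each camera call takes 0.05 s, during which the arm holds its last target. There are 200 camera calls.

## Working session

There is one attempt and no reset: what is moved stays moved. The work goes in short steps, Python scripts to look and compute and a tool call to move; the robot and the scene stay as the last step left them, time stands still between calls to the robot, and variables do not carry over. Pictures are saved under pics/ and viewed, at most 10 in all, crops included, and the job is handed in when it is done.

Besides the shell and the picture viewer there is one more tool, called as name([rows], argument=value, ...), one row to a line, values as JSON. step_arm: Moves the arm, as the interface text tells. Its arguments: {"type":"object","properties":{"moves":{"type":"array","items":{"type":"array","items":{"type":"number"}}},"grip_force":{"type":"number"}},"required":["moves"]}

```bash
mkdir -p pics; python3 - <<'E'
from workcell import manip
import cv2,numpy as np,pickle
o=manip.get_obs();print({k:np.round(v,3) for k,v in o.items()})
d={}
for n in("side","top","wrist"):
    c=manip.camera(n);d[n]=c;cv2.imwrite(f"pics/{n}0.png",c["image"])
    print(n,{k:np.round(v,3).tolist() for k,v in c.items() if k!="image"})
pickle.dump((o,d),open("d0.pkl","wb"))
print(manip.grip_point_offset)
E
```

```text
{'clock': np.float64(0.0), 'joint_pos': array([-1.265,  0.333, -0.065,  1.461,  0.022,  1.35 , -0.088]), 'joint_velocities': array([-0.001, -0.   , -0.002, -0.001, -0.001, -0.   ,  0.   ]), 'tau': array([ 2.0000e-03, -6.2546e+01,  5.0000e-02, -3.9159e+01,  1.6000e-02,
        1.0000e-02,  0.0000e+00]), 'position': array([0.202, 0.591, 0.197]), 'ee_rot': array([ 0.164,  0.987, -0.001, -0.   ]), 'ft_force': array([ 0.345, -0.58 ,  0.419]), 'torque': array([0.048, 0.027, 0.009]), 'grasp_force': np.float64(0.0), 'grip_width': np.float64(1.001)}
side {'K': [[442.244, 0.0, 314.355], [0.0, 442.244, 236.912], [0.0, 0.0, 1.0]], 'rvec': [0.131, -2.796, 1.285], 'tvec': [0.555, 0.127, 0.852]}
top {'K': [[551.564, 0.0, 325.378], [0.0, 551.564, 243.509], [0.0, 0.0, 1.0]], 'rvec': [2.135, -2.153, 0.188], 'tvec': [0.001, 0.562, 1.276]}
wrist {'K': [[413.127, 0.0, 320.733], [0.0, 413.127, 237.151], [0.0, 0.0, 1.0]], 'mount': [[-0.002, -0.945, -0.326, 0.085], [1.0, -0.002, -0.0, 0.001], [-0.0, -0.326, 0.945, -0.176], [0.0, 0.0, 0.0, 1.0]]}
0.0187
```

View pics/top0.png

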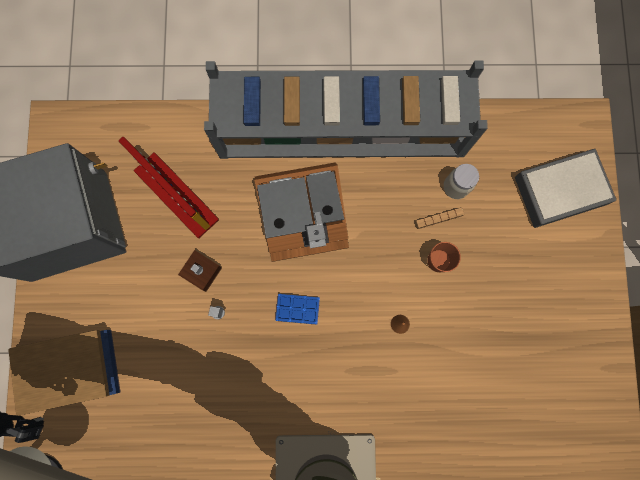

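View pics/side0.png

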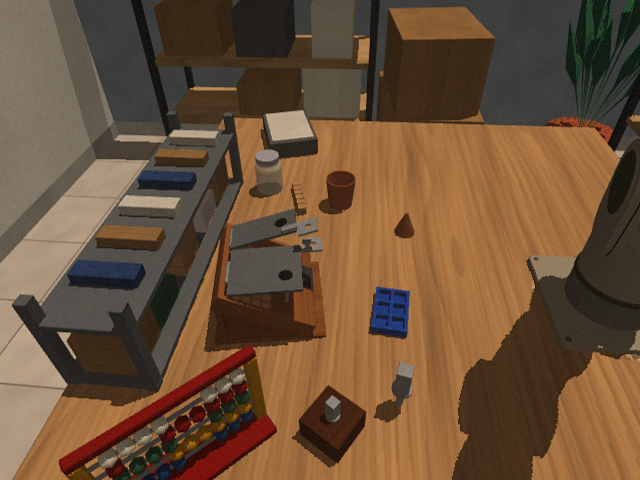

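The top view shows the case at about (303,212). The pads are at (279,223) for the wide cover and (327,210) for the narrow one, and the lip and tongues are near (316,232).

Candidates for the pin:
- A square-headed pin in the walnut block: top (197,269), side (332,408).
- A loose square-headed pin standing on the table: top (216,312), side (403,380).

The description points to the one in the block. I'll check it close up.

```bash
cat > h.py <<'E'
import cv2,numpy as np,pickle
from scipy.spatial.transform import Rotation as R
def ray(c,px,T=None):
    """T: 4x4 tool pose for wrist"""
    q=np.append(cv2.undistortPoints(np.array([[px]],float),c["K"],None)[0,0],1)
    if T is None:
        Rm=cv2.Rodrigues(np.array(c["rvec"]))[0];return -Rm.T@np.ravel(c["tvec"]),Rm.T@q
    M=T@c["mount"];return M[:3,3],M[:3,:3]@q
def onz(c,px,z,T=None):
    o,d=ray(c,px,T);return o+d*(z-o[2])/d[2]
def cross(r1,r2):
    (a,u),(b,v)=r1,r2;s=np.linalg.lstsq(np.c_[u,-v],b-a,rcond=None)[0]
    p,q=a+u*s[0],b+v*s[1];return (p+q)/2,np.linalg.norm(p-q)
def proj(c,P,T=None):
    P=np.atleast_2d(P).astype(float)
    if T is not None:
        M=np.linalg.inv(T@c["mount"]);r=cv2.Rodrigues(M[:3,:3])[0];t=M[:3,3]
    else:r,t=np.array(c["rvec"]),np.array(c["tvec"])
    return cv2.projectPoints(P,r,t,c["K"],None)[0][:,0]
def pose(o):
    T=np.eye(4);T[:3,:3]=R.from_quat(o["ee_rot"]).as_matrix();T[:3,3]=o["position"];return T
E
python3 - <<'E'
from h import *
o,d=pickle.load(open("d0.pkl","rb"))
t,s=d["top"]["image"],d["side"]["image"]
z=lambda im,x0,x1,y0,y1,k:cv2.resize(im[y0:y1,x0:x1],None,fx=k,fy=k,interpolation=cv2.INTER_CUBIC)
a=z(t,245,355,155,265,3.6);b=z(t,170,240,240,330,2.2);c=z(s,290,430,350,470,2.6)
e=np.zeros((600,800,3),np.uint8);e[:a.shape[0],:a.shape[1]]=a
e[:c.shape[0],400:400+c.shape[1]]=c; e[400:400+b.shape[0],0:b.shape[1]]=b
f=z(s,205,330,200,345,1.9);e[320:320+f.shape[0],400:400+f.shape[1]]=f
cv2.imwrite("pics/c0.png",e)
print(onz(d["top"],(197,269),.083),onz(d["top"],(216,312),.08),onz(d["top"],(199,270),.045))
E
```

```text
[0.49803255 0.29253981 0.083     ] [0.39948773 0.24726908 0.08      ] [0.50004942 0.29607225 0.045     ]
```

View pics/c0.png

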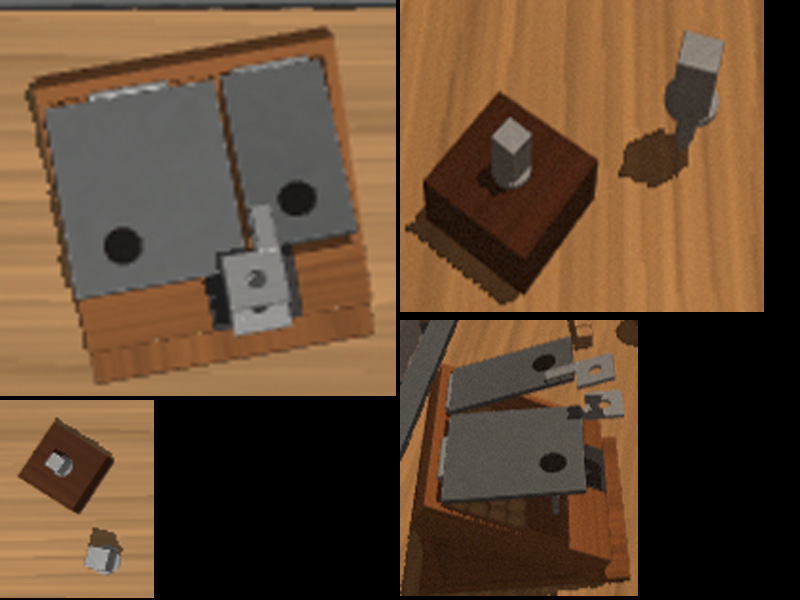

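The close-up shows two pins. The one in the block has a smaller head and its collar rests on the block (side about (333,401)). The loose pin on the table is thicker, with a wider collar (side about (403,372)). I choose the block pin.

Next I measure the case frame, the covers and the pin.

```bash
cat >> h.py <<'E'
def lipM(x,y,yaw):
    T=np.eye(4);T[:3,:3]=R.from_euler('ZY',[yaw,-np.pi/6]).as_matrix();T[:3,3]=[x,y,.045];return T
def pad(th,y,T,h=6.):
    c,s=np.cos(th),np.sin(th);return (T@np.array([.150-.1*c+h*.001*s,y,.1*s+h*.001*c,1]))[:3]
E
python3 - <<'E'
from h import *
from scipy.optimize import least_squares
o,d=pickle.load(open("d0.pkl","rb"))
def blob(n,x,y,r=12):
    g=d[n]["image"].max(2).astype(float)[y-r:y+r+1,x-r:x+r+1]
    m=(g<50).astype(np.uint8);k,l,st,ce=cv2.connectedComponentsWithStats(m)
    ds=[np.hypot(*(ce[i]-r)) if st[i,4]>15 else 99 for i in range(1,k)];i=1+int(np.argmin(ds))
    print(n,ce[i]+[x-r,y-r],st[i]);return ce[i]+[x-r,y-r]
P={}
P['wt']=blob("top",279,223);P['nt']=blob("top",327,210);P['ws']=blob("side",285,275);P['ns']=blob("side",280,223)
for k in'wn':print(k,cross(ray(d["top"],P[k+'t']),ray(d["side"],P[k+'s'])))
def res(v):
    T=lipM(*v[:3]);w=pad(v[3],.077,T);n=pad(v[4],-.0345,T)
    return np.r_[proj(d["top"],[w,n]).ravel()-np.r_[P['wt'],P['nt']],proj(d["side"],[w,n]).ravel()-np.r_[P['ws'],P['ns']]]
s=least_squares(res,[.55,.0,.15,.5,.7]);print(s.x,np.round(s.fun,2));T=lipM(*s.x[:3]);pickle.dump(s.x,open("lip.pkl","wb"))
a,b=onz(d["top"],(252.8,178.6),.126),onz(d["top"],(336.7,163.3),.126);print("rim",a,b,np.linalg.norm(a-b),np.arctan2((a-b)[0],-(a-b)[1]))
a,b=onz(d["top"],(272,261.4),.0),onz(d["top"],(348.3,247.5),.0);print("front",a,b,np.linalg.norm(a-b),np.arctan2((a-b)[0],-(a-b)[1]))
# pin head top corners in side
c=np.array([onz(d["side"],(290+(X-400)/2.6,350+Y/2.6),.083) for X,Y in[(513,117),(532,136),(511,153),(491,133)]])
print(c.mean(0));e=np.roll(c,-1,0)-c;print(np.linalg.norm(e,axis=1),np.degrees(np.arctan2(e[:,1],e[:,0]))%90)
# big pin foot etc, target tool orientations
Rt=T[:3,:3]@np.diag([-1,1,-1.]);Rc=R.from_quat(o["ee_rot"]).as_matrix()
print("press rotvec",R.from_matrix(Rt@Rc.T).as_rotvec(),"shut pads",pad(0,.077,T),pad(0,-.0345,T),"now",pad(s.x[3],.077,T),pad(s.x[4],-.0345,T))
E
```

```text
top [278.55696203 222.84810127] [ 7  7 10 10 79]
top [327.01333333 209.78666667] [ 7  8 11  9 75]
side [285.05504587 274.72477064] [  6   7  14  10 109]
side [280.40506329 222.2278481 ] [ 7  7 12  9 79]
w (array([0.59472545, 0.10214589, 0.13042454]), np.float64(0.001550200879639786))
n (array([ 0.61858082, -0.00671056,  0.15509528]), np.float64(0.0014898616652364795))
[0.57727062 0.02130077 0.16498741 0.56833883 0.82030919] [-0.03  0.45  0.06  0.39 -0.32 -0.06 -0.33 -0.06]
rim [0.69989766 0.16175613 0.126     ] [ 0.73522763 -0.03057075  0.126     ] 0.1955449764403757 -2.9599205673446267
front [0.52513343 0.12717013 0.        ] [ 0.55841858 -0.06133163  0.        ] 0.19141790569512895 -2.966816847567081
[0.49900474 0.29699801 0.083     ]
[0.01490764 0.01500957 0.01552964 0.01526006] [47.2338886  45.36460591 48.03840748 43.06228198]
press rotvec [-0.04183556 -0.5271419   0.48271483] shut pads [0.60437815 0.10387422 0.07519615] [ 0.6226909  -0.00611165  0.07519615] now [0.59448529 0.10222705 0.13046651] [ 0.61847538 -0.00681354  0.15497542]
```

The fit gives:
- **Lip:** about (0.577, 0.021), yaw about 0.172. The rim and front edges agree, measuring 195 and 191 mm against 194 mm.
- **Covers:** wide about 0.57 rad, narrow about 0.80 rad.
- **Pin:** about (0.499, 0.296), head edges near 45°, top-face sides about 15 mm, so it is the 16 mm head.

Moving above the wide pad with the gripper shut.

step_arm([
  [1, 40, -50, 20, 0, 0, 0.1],
  [1, 80, -100, 30, -0.01, -0.1, 0.2],
  [1, 110, -140, 40, -0.02, -0.2, 0.3],
  [1, 140, -190, 40, -0.03, -0.3, 0.4],
  [1, 180, -240, 40, -0.04, -0.4, 0.45],
  [1, 210, -280, 40, -0.04, -0.5, 0.49],
  [1, 240, -320, 40, -0.04, -0.53, 0.49],
  [1, 270, -360, 30, -0.04, -0.53, 0.49],
  [1, 300, -400, 20, -0.04, -0.53, 0.49],
  [1, 330, -440, 10, -0.04, -0.53, 0.49],
])

```text
clock: 1.15
position: [0.4992, 0.1943, 0.2175]
ee_rot: [-0.083, 0.962, 0.024, 0.259]
ft_force: [0.1, 1.2, -0.6]
grip_width: -0.0
grasp_force: 0.0
```

step_arm([
  [1, 20, -30, -20, 0, 0, 0],
  [1, 39, -54, -37, 0, 0, 0],
  [1, 39, -54, -37, 0, 0, 0],
  [1, 39, -54, -37, 0, 0, 0],
])

```text
clock: 1.55
position: [0.5372, 0.1417, 0.1799]
ee_rot: [-0.083, 0.962, 0.023, 0.259]
ft_force: [0.0, 1.1, 0.1]
grip_width: -0.001
grasp_force: 0.0
```

```bash
cat >> h.py <<'E'
def L():return lipM(.5774,.0211,.172)
def inlip(o):
    T=np.linalg.inv(L())@pose(o);return (T[:3,3]*1000).round(1),T[:3,2].round(3),T[:3,1].round(3)
E
python3 - <<'E'
from h import *
from workcell import manip
o=manip.get_obs();print(o["clock"],o["position"],inlip(o),o["joint_pos"].round(2),o["ft_force"])
E
```

```text
1.55 [0.53717716 0.14165386 0.17991068] (array([ 51. , 125.7, 126.3]), array([ 0.002,  0.001, -1.   ]), array([0.001, 1.   , 0.001])) [-0.95 -0.26  0.47  2.19  0.41  0.71  1.03] [0.0407373  1.07483467 0.08698179]
```

step_arm([
  [1, 34, -44, -8, 0, 0, 0],
  [1, 34, -44, -8, 0, 0, 0],
  [1, 34, -44, -8, 0, 0, 0],
  [1, 54, -40, -43, 0, 0, 0],
  [1, 54, -40, -43, 0, 0, 0],
])

```text
clock: 2.05
position: [0.5898, 0.1039, 0.1335]
ee_rot: [-0.085, 0.962, 0.022, 0.257]
ft_force: [-1.1, 0.1, -0.8]
grip_width: 0.004
grasp_force: 0.0
```

```bash
python3 - <<'E'
from h import *
from workcell import manip
o=manip.get_obs();print(o["clock"],o["position"],inlip(o),o["ft_force"])
c=manip.camera("side")["image"];cv2.imwrite("pics/p1.png",cv2.resize(c[120:345,180:430],None,fx=2.4,fy=2.4))
E
```

```text
2.05 [0.589833   0.10387008 0.133542  ] (array([67.1, 79.4, 63.5]), array([-0.003,  0.001, -1.   ]), array([-0.004,  1.   ,  0.001])) [-1.0991539   0.14901479 -0.79595589]
```

View pics/p1.png

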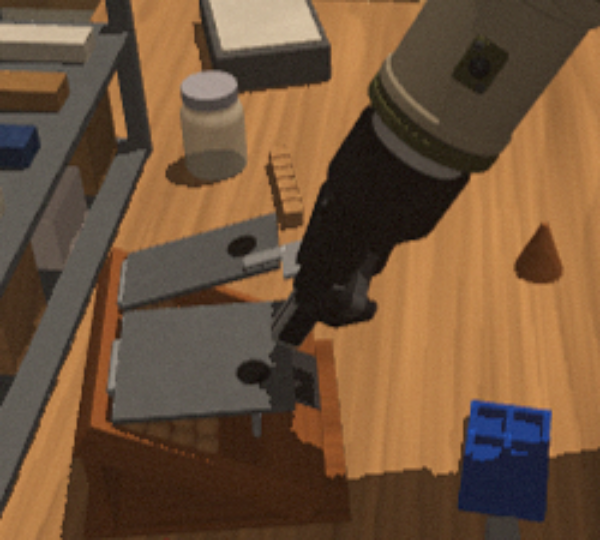

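The gripper tip is at crop (283,338), side (298,261). The wide pad is at side (285,275). I'll check the measured TCP against the image.

```bash
python3 - <<'E'
from h import *
from workcell import manip
o=manip.get_obs();_,d=pickle.load(open("d0.pkl","rb"))
print(proj(d["side"],o["position"]),proj(d["side"],pad(.568,.077,L())),proj(d["top"],o["position"]))
# ray through visible tip at y of TCP
a,u=ray(d["side"],(298,261));print(a+u*(o["position"][1]-a[1])/u[1])
c=manip.camera("top");cv2.imwrite("pics/p2.png",cv2.resize(c["image"][150:300,230:380],None,fx=4,fy=4))
E
```

```text
[[287.12666417 273.37803582]] [[285.00272812 274.65758529]] [[277.73180799 224.87820376]]
[0.57022597 0.10364068 0.16545245]
```

View pics/p2.png

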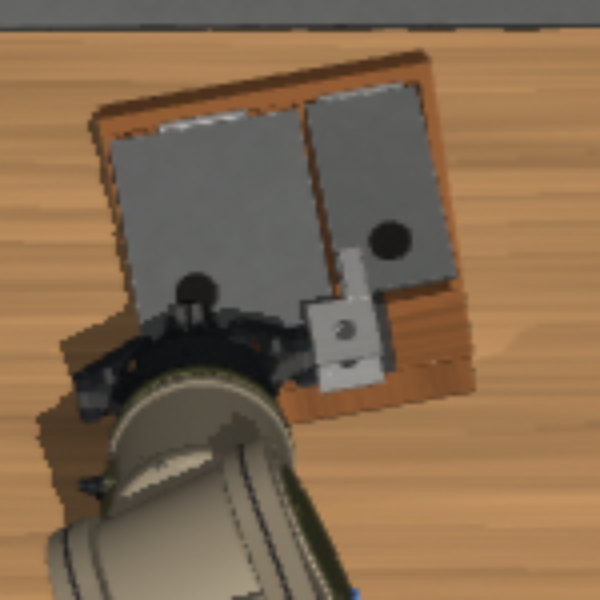

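The top view shows the shut finger pads just below the wide pad at crop (190,318), with the right knuckle close to the narrow tongue at (312,340). I'll shift about 4 mm left and descend gently along the arc, watching the force.

step_arm([
  [1, 0, 4, -8, 0, 0, 0],
  [1, 0, 4, -16, 0, 0, 0],
  [1, 2.5, 4.5, -28, 0, 0, 0],
  [1, 5, 5, -38, 0, 0, 0],
  [1, 5, 5, -38, 0, 0, 0],
])

```text
clock: 2.65
position: [0.5955, 0.1072, 0.0982]
ee_rot: [-0.084, 0.962, 0.023, 0.258]
ft_force: [-0.1, -0.6, 0.4]
grip_width: 0.002
grasp_force: 0.0
```

```bash
python3 - <<'E'
from h import *
from workcell import manip
o=manip.get_obs();print(o["clock"],o["position"],inlip(o),o["ft_force"])
c=manip.camera("side");print(proj(c,o["position"]))
cv2.imwrite("pics/p3.png",cv2.resize(c["image"][190:340,200:350],None,fx=4,fy=4))
E
```

```text
2.65 [0.59552917 0.10724821 0.09821498] (array([54.8, 81.8, 29.8]), array([ 0.001,  0.002, -1.   ]), array([-0.001,  1.   ,  0.002])) [-0.08223126 -0.64289377  0.35432717]
[[284.8818177  289.89737512]]
```

View pics/p3.png

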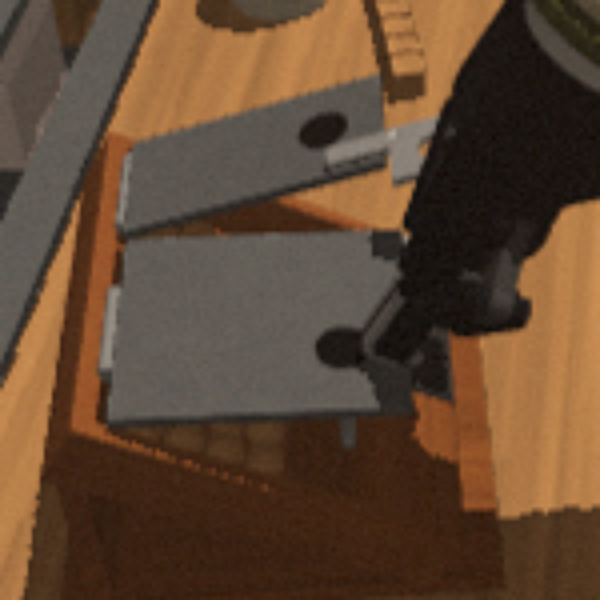

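The visible tip at side (294,277) is about 35 mm short of the projected TCP at (285,290), and the cover has hardly moved. I'll check this in the wrist view.

```bash
python3 - <<'E'
from h import *
from workcell import manip
o=manip.get_obs();T=pose(o);c=manip.camera("wrist");im=c["image"].copy()
Lm=L();pts={'W':pad(.568,.077,Lm),'N':pad(.81,-.0345,Lm),'tcp':o["position"],'gp':(T@[0,0,-.0187,1])[:3],'b35':(T@[0,0,-.035,1])[:3]}
for k,p in pts.items():
    q=proj(c,p,T)[0];print(k,q.round(1))
_,d=pickle.load(open("d0.pkl","rb"));print("start tcp top",proj(d["top"],[[.202,.592,.198],[.202,.592,.27]]))
e=np.zeros((600,800,3),np.uint8);e[:480,:640]=im
e[480:600,640:800]=cv2.resize(d["top"]["image"][400:460,0:80],None,fx=2,fy=2)
cv2.imwrite("pics/p4.png",e)
E
```

```text
W [306.5 344. ]
N [ 18. 407.]
tcp [318.1 284.8]
gp [317.7 303.8]
b35 [317.4 323.8]
start tcp top [[ 30.31038158 410.64668728]
 [ 10.51878226 415.99245827]]
```

View pics/p4.png

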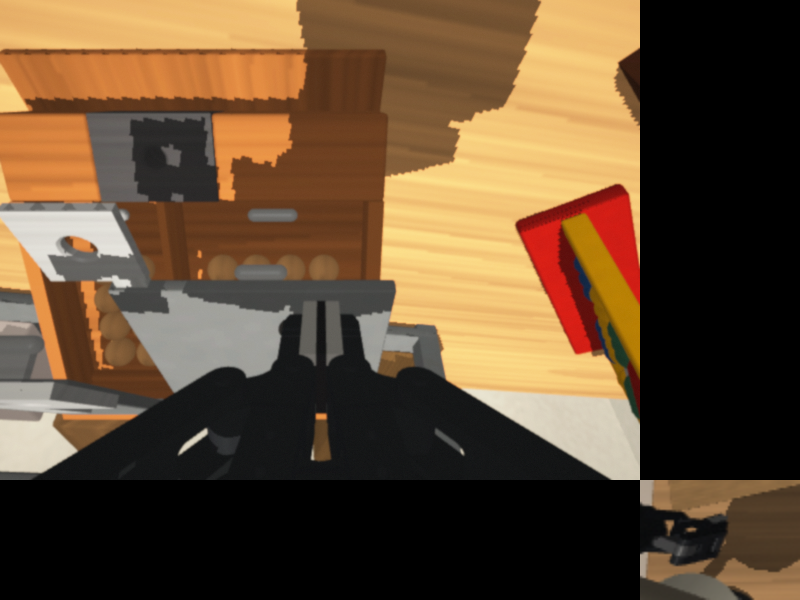

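The wrist view shows shut fingertips at about (320,300), the lip hole near (160,155), the narrow tongue's hole at (77,245) and the wide cover's free left corner at (395,282). I'll compare these with what the pose predicts.

```bash
python3 - <<'E'
from h import *
from workcell import manip
from scipy.optimize import least_squares
o=manip.get_obs();T=pose(o);c=manip.camera("wrist");Lm=L()
def q(r,y,th,h):
    s,k=np.sin(th),np.cos(th);return (Lm@[.150-r*k+h*s,y,r*s+h*k,1])[:3]
print("pred lip",proj(c,Lm[:3,3],T),"nhole",proj(c,q(.150,0,.81,.0095),T),"wcorner top",proj(c,q(.128,.112,.56,.006),T),proj(c,q(.128,.112,.5,.006),T))
def tip(px):
    r=ray(c,px,T);return r
s=manip.camera("side")
p,e=cross(ray(c,(320,300),T),ray(s,(294,277.5)));print("tip tri",p,e,(np.linalg.inv(Lm)@np.append(p,1)).round(4),o["position"],(np.linalg.inv(T)@np.append(p,1)).round(4))
cv2.imwrite("w1.png",c["image"])
E
```

```text
pred lip [[153.07682709 155.29879423]] nhole [[ 18.74984365 411.16422651]] wcorner top [[400.55986264 307.40030438]] [[398.10863807 289.08490474]]
tip tri [0.57770514 0.10315637 0.12239284] 0.0057254881415072295 [0.0511 0.0808 0.0599 1.    ] [0.59618005 0.10730363 0.09956501] [ 4.90e-03 -9.00e-04 -2.92e-02  1.00e+00]
```

The lip hole is predicted at (153,155) and seen there, so the pose and lip are good. The fingertips physically end about 27 mm behind the nominal TCP, so the cover has only just been touched. Continuing down.

step_arm([
  [1, 3, 0.5, -7, 0, 0, 0],
  [1, 6.5, 1, -13.5, 0, 0, 0],
  [1, 10.5, 2, -22.5, 0, 0, 0],
  [1, 14, 2.5, -30, 0, 0, 0],
  [1, 15, 2.5, -35, 0, 0, 0],
  [1, 15, 2.5, -35, 0, 0, 0],
])

```text
clock: 3.45
position: [0.6113, 0.1096, 0.0642]
ee_rot: [-0.083, 0.962, 0.023, 0.259]
ft_force: [-0.2, -0.4, -0.3]
grip_width: 0.001
grasp_force: 0.0
```

```bash
cat > st.py <<'E'
from h import *
from workcell import manip
o=manip.get_obs();print(round(o["clock"],2),o["position"].round(4),inlip(o),"F",o["ft_force"].round(1),"Flip",(L()[:3,:3].T@o["ft_force"]).round(1),"g",round(o["grip_width"],3),round(o["grasp_force"],1),o["joint_pos"].round(2))
E
python3 st.py
```

```text
3.45 [0.6113 0.1096 0.0642] (array([51.6, 81.4, -7.6]), array([ 0.002,  0.002, -1.   ]), array([-0.   ,  1.   ,  0.002])) F [-0.2 -0.4 -0.3] Flip [-0.4 -0.4 -0.2] g 0.001 0.0 [-0.95  0.13  0.71  2.18 -0.1   0.35  1.56]
```

step_arm([
  [1, 1, 0, -2, 0, 0, 0],
  [1, 2, 0.5, -4, 0, 0, 0],
  [1, 3, 0.5, -5.5, 0, 0, 0],
  [1, 4, 0.5, -7, 0, 0, 0],
  [1, 4, 0.5, -7, 0, 0, 0],
])

```text
clock: 3.95
position: [0.6154, 0.1103, 0.0572]
ee_rot: [-0.083, 0.962, 0.023, 0.259]
ft_force: [0.9, 0.0, -0.6]
grip_width: 0.004
grasp_force: 0.0
```

```bash
python3 st.py; python3 - <<'E'
from h import *
from workcell import manip
t=manip.camera("side")["image"];w=manip.camera("wrist")["image"]
e=np.zeros((480,800,3),np.uint8);e[:,:400]=cv2.resize(w,(400,300))[0:300].repeat(1,0)[:300] if 0 else 0
e[:300,:400]=cv2.resize(w,(400,300));e[:480,400:800]=cv2.resize(t[190:340,210:335],(400,480));cv2.imwrite("pics/p5.png",e)
E
```

```text
3.95 [0.6154 0.1103 0.0572] (array([ 51.8,  81.3, -15.8]), array([ 0.002,  0.002, -1.   ]), array([-0.001,  1.   ,  0.002])) F [ 0.9  0.  -0.6] Flip [ 0.5 -0.1 -0.9] g 0.004 0.0 [-0.93  0.15  0.69  2.17 -0.15  0.33  1.6 ]
```

View pics/p5.png

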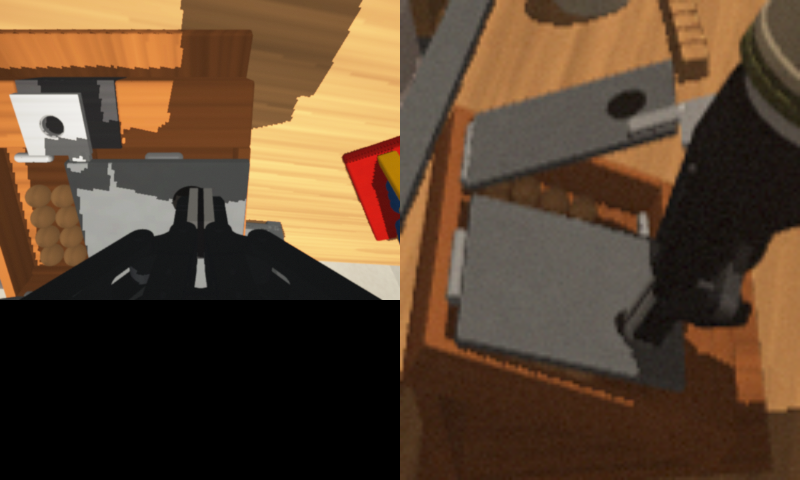

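The wrist and side views show the tips on the wide pad at side crop (635,330), and the cover nearly shut. Continuing through the catch.

step_arm([
  [1, 1, 0, -2, 0, 0, 0],
  [1, 2, 0.5, -3.5, 0, 0, 0],
  [1, 2, 0.5, -3.5, 0, 0, 0],
])

```text
clock: 4.35
position: [0.6171, 0.1105, 0.054]
ee_rot: [-0.083, 0.962, 0.023, 0.259]
ft_force: [-15.0, -2.6, 17.0]
grip_width: -0.001
grasp_force: 11.3
```

step_arm([
  [1, 1, 0, -1.5, 0, 0, 0],
  [1, 1.5, 0, -2.5, 0, 0, 0],
  [1, 1.5, 0, -2.5, 0, 0, 0],
])

```text
clock: 4.65
position: [0.6184, 0.1106, 0.0508]
ee_rot: [-0.083, 0.962, 0.023, 0.258]
ft_force: [-2.0, -0.8, 1.4]
grip_width: 0.002
grasp_force: 1.2
```

```bash
python3 st.py
```

```text
4.65 [0.6184 0.1106 0.0508] (array([ 51.1,  81.1, -22.8]), array([ 0.001,  0.002, -1.   ]), array([-0.   ,  1.   ,  0.002])) F [-2.  -0.8  1.4] Flip [-1.2 -0.4  2.2] g 0.002 1.2 [-0.9   0.17  0.67  2.17 -0.19  0.32  1.64]
```

The force rose to about 22 N, then dropped, so the catch snapped. A small extra push to the stop.

step_arm([
  [1, 0.5, 0, -1, 0, 0, 0],
  [1, 1, 0, -2, 0, 0, 0],
  [1, 1, 0, -2, 0, 0, 0],
])

```text
clock: 4.95
position: [0.62, 0.1107, 0.0492]
ee_rot: [-0.083, 0.962, 0.023, 0.259]
ft_force: [0.5, -0.5, 0.0]
grip_width: -0.001
grasp_force: 0.0
```

```bash
python3 st.py
```

```text
4.95 [0.62   0.1107 0.0492] (array([ 51.7,  81. , -25. ]), array([ 0.003,  0.002, -1.   ]), array([-0.001,  1.   ,  0.002])) F [ 0.5 -0.5  0. ] Flip [ 0.4 -0.6 -0.2] g -0.001 0.0 [-0.89  0.18  0.66  2.17 -0.2   0.31  1.65]
```

step_arm([
  [1, 0.5, 0, -1, 0, 0, 0],
  [1, 1, 0, -1.5, 0, 0, 0],
  [1, 1, 0, -1.5, 0, 0, 0],
])

```text
clock: 5.25
position: [0.6211, 0.1107, 0.0479]
ee_rot: [-0.083, 0.962, 0.023, 0.259]
ft_force: [0.6, 0.3, 0.3]
grip_width: -0.0
grasp_force: 0.0
```

```bash
python3 st.py; python3 - <<'E'
from h import *
from workcell import manip
o=manip.get_obs();T=pose(o);c=manip.camera("wrist");Lm=L();cv2.imwrite("w2.png",c["image"])
print(proj(c,[(Lm@[.022,y,z,1])[:3] for y in(.112,.03) for z in(0,.006)],T),proj(c,(Lm@[0,0,.004,1])[:3],T))
E
```

```text
5.25 [0.6211 0.1107 0.0479] (array([ 52. ,  80.8, -26.7]), array([ 0.003,  0.002, -1.   ]), array([-0.   ,  1.   ,  0.002])) F [0.6 0.3 0.3] Flip [ 0.7  0.2 -0.1] g -0.0 0.0 [-0.89  0.18  0.65  2.16 -0.21  0.31  1.65]
[[398.43159857 244.32583778]
 [401.31142319 249.89785245]
 [185.57127677 244.52880901]
 [180.59210947 250.1095895 ]] [[ 91.79856269 190.8693748 ]]
```

step_arm([
  [1, 1, 0, -1.5, 0, 0, 0],
  [1, 1.5, 0, -2.5, 0, 0, 0],
  [1, 1.5, 0, -2.5, 0, 0, 0],
])

```text
clock: 5.6
position: [0.6224, 0.1109, 0.0458]
ee_rot: [-0.083, 0.962, 0.024, 0.259]
ft_force: [-13.6, -1.6, 16.5]
grip_width: -0.001
grasp_force: 10.3
```

```bash
python3 st.py; python3 - <<'E'
from h import *
im=cv2.imread("w2.png");
for x in (250,390):print(x,[tuple(int(v) for v in im[y,x]) for y in range(225,275,3)])
E
```

```text
5.6 [0.6224 0.1109 0.0458] (array([ 52.1,  80.7, -29.2]), array([ 0.003,  0.003, -1.   ]), array([0.   , 1.   , 0.003])) F [-13.6  -1.6  16.5] Flip [-3.6  0.7 21.1] g -0.001 10.3 [-0.87  0.19  0.64  2.16 -0.22  0.31  1.67]
250 [(32, 66, 113), (33, 66, 113), (33, 66, 113), (33, 67, 114), (34, 67, 114), (34, 67, 115), (33, 65, 111), (33, 60, 101), (69, 78, 87), (65, 67, 67), (71, 72, 73), (73, 74, 75), (74, 75, 74), (73, 75, 75), (71, 75, 73), (71, 74, 73), (72, 74, 73)]
390 [(33, 65, 112), (31, 65, 112), (35, 67, 114), (33, 65, 114), (33, 66, 114), (34, 67, 114), (32, 63, 108), (34, 65, 108), (44, 67, 101), (62, 65, 64), (68, 70, 71), (72, 77, 76), (72, 74, 73), (71, 75, 73), (72, 74, 73), (71, 74, 72), (70, 73, 73)]
```

The wide cover is on its stop. Its edge sits at row about 249, where a shut cover is predicted, and contact puts the real tip 34.5 mm behind the TCP. Now over to the narrow pad.

step_arm([
  [1, -12, -2, 40, 0, 0, 0],
  [1, -20, -4, 80, 0, 0, 0],
  [1, -26, -5, 122, 0, 0, 0],
  [1, -20, -45, 122, 0, 0, 0],
  [1, -13, -85, 122, 0, 0, 0],
  [1, -6, -120, 122, 0, 0, 0],
  [1, -6, -120, 122, 0, 0, 0],
  [1, -6, -120, 122, 0, 0, 0],
])

```text
clock: 6.4
position: [0.6165, -0.0098, 0.1675]
ee_rot: [-0.083, 0.962, 0.023, 0.259]
ft_force: [0.8, 0.2, 0.1]
grip_width: -0.002
grasp_force: 0.0
```

```bash
python3 st.py; python3 - <<'E'
from h import *
from workcell import manip
o=manip.get_obs();T=pose(o);c=manip.camera("wrist");Lm=L();cv2.imwrite("pics/w3.png",c["image"])
print("lip z4",proj(c,(Lm@[0,0,.004,1])[:3],T))
E
```

```text
6.4 [ 0.6165 -0.0098  0.1675] (array([ 90. , -37.2,  89.5]), array([ 0.003,  0.002, -1.   ]), array([0.001, 1.   , 0.002])) F [0.8 0.2 0.1] Flip [ 0.7  0.  -0.3] g -0.002 0.0 [-1.12 -0.17  1.06  2.09  0.12  0.62  1.64]
lip z4 [[380.78214353  84.23212534]]
```

View pics/w3.png

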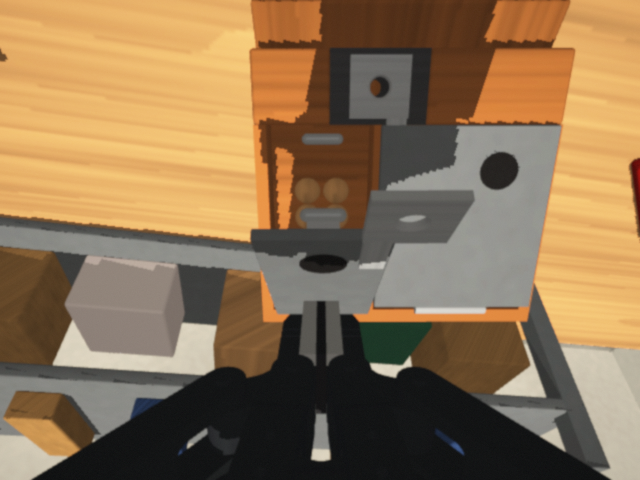

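The wide cover is shut: its tongue hole is at (379,87), predicted (381,84). The narrow pad is at (324,263), right under the tips. Pressing the narrow cover along its arc.

step_arm([
  [1, 14, 3, -34, 0, 0, 0],
  [1, 12, 3, -46, 0, 0, 0],
  [1, 11, 3, -57, 0, 0, 0],
  [1, 11, 3, -69, 0, 0, 0],
  [1, 11, 3, -80, 0, 0, 0],
  [1, 14, 4, -91, 0, 0, 0],
  [1, 16, 4, -102, 0, 0, 0],
  [1, 16, 4, -102, 0, 0, 0],
])

```text
clock: 7.25
position: [0.6313, -0.004, 0.0633]
ee_rot: [-0.084, 0.962, 0.023, 0.257]
ft_force: [0.4, -0.1, -0.2]
grip_width: 0.002
grasp_force: 0.0
```

```bash
python3 st.py
```

```text
7.25 [ 0.6313 -0.004   0.0633] (array([ 51.4, -34. ,  -8.5]), array([-0.001,  0.003, -1.   ]), array([-0.002,  1.   ,  0.003])) F [ 0.4 -0.1 -0.2] Flip [ 0.2 -0.1 -0.4] g 0.002 0.0 [-0.94  0.23  1.01  2.15 -0.72  0.44  2.35]
```

step_arm([
  [1, 1, 0, -2, 0.05, 0.01, -0.09],
  [1, 2, 0.5, -4, 0.1, 0.02, -0.17],
  [1, 3, 0.5, -5.5, 0.15, 0.03, -0.26],
  [1, 4, 0.5, -7, 0.15, 0.03, -0.26],
  [1, 4, 0.5, -7, 0.15, 0.03, -0.26],
])

```text
clock: 7.75
position: [0.6362, -0.004, 0.0582]
ee_rot: [0.06, 0.964, 0.062, 0.251]
ft_force: [0.2, 0.1, 0.5]
grip_width: 0.001
grasp_force: 0.1
```

```bash
python3 st.py
```

```text
7.75 [ 0.6362 -0.004   0.0582] (array([ 53. , -34.8, -15.4]), array([-0.001,  0.005, -1.   ]), array([0.293, 0.956, 0.004])) F [0.2 0.1 0.5] Flip [0.4 0.1 0.3] g 0.001 0.1 [-0.96  0.28  1.05  2.14 -0.83  0.46  2.14]
```

step_arm([
  [1, 0.5, 0, -2, 0, 0, 0],
  [1, 1, 0.5, -4, 0, 0, 0],
  [1, 2, 0.5, -6, 0, 0, 0],
  [1, 2, 0.5, -6, 0, 0, 0],
])

```text
clock: 8.15
position: [0.6385, -0.004, 0.0524]
ee_rot: [0.061, 0.964, 0.063, 0.251]
ft_force: [-0.3, 0.7, 1.8]
grip_width: -0.002
grasp_force: 0.5
```

step_arm([
  [1, 1, 0, -1.5, 0, 0, 0],
  [1, 1.5, 0, -3, 0, 0, 0],
  [1, 1.5, 0, -3, 0, 0, 0],
])

```text
clock: 8.45
position: [0.6399, -0.0043, 0.0491]
ee_rot: [0.062, 0.964, 0.062, 0.251]
ft_force: [-0.6, -0.5, -0.2]
grip_width: -0.001
grasp_force: 0.0
```

```bash
python3 st.py
```

```text
8.45 [ 0.6399 -0.0043  0.0491] (array([ 51.6, -35.8, -25. ]), array([-0.001,  0.004, -1.   ]), array([0.296, 0.955, 0.003])) F [-0.6 -0.5 -0.2] Flip [-0.7 -0.3  0.1] g -0.001 0.0 [-0.91  0.3   1.    2.14 -0.88  0.45  2.17]
```

step_arm([
  [1, 1, 0, -1.5, 0, 0, 0],
  [1, 1.5, 0.3, -3, 0, 0, 0],
  [1, 2, 0.4, -3.7, 0, 0, 0],
  [1, 2, 0.4, -3.7, 0, 0, 0],
])

```text
clock: 8.85
position: [0.6417, -0.0042, 0.0456]
ee_rot: [0.062, 0.964, 0.063, 0.251]
ft_force: [-10.2, -0.2, 11.6]
grip_width: -0.0
grasp_force: 7.5
```

```bash
python3 st.py
```

```text
8.85 [ 0.6417 -0.0042  0.0456] (array([ 51.4, -36. , -28.9]), array([-0.001,  0.004, -1.   ]), array([0.297, 0.955, 0.004])) F [-10.2  -0.2  11.6] Flip [-2.9  1.5 15.1] g -0.0 7.5 [-0.89  0.31  0.98  2.13 -0.9   0.45  2.19]
```

Same stop height as the wide cover, so both covers are shut. Next I compute the travel to above the pin, with the tool down and its closing line at about 46°.

```bash
python3 - <<'E'
from h import *
from workcell import manip
o=manip.get_obs();Rc=pose(o)[:3,:3]
def down(phi):
    y=np.array([np.cos(phi),np.sin(phi),0]);z=np.array([0,0,-1.]);return np.c_[np.cross(y,z),y,z]
for ph in(46,-44,136):
    v=R.from_matrix(down(np.radians(ph))@Rc.T).as_rotvec();print(ph,v.round(3),np.linalg.norm(v))
print((np.array([.499,.296,.14])-o["position"])*1000)
d=pickle.load(open("d0.pkl","rb"))[1]["top"]
for p in((203,237),(217,215),(135,170)):print(p,onz(d,p,.01))
E
```

```text
46 [ 0.074  0.526 -0.624] 0.8201201476836383
-44 [ 0.514  0.388 -2.15 ] 2.2441169166582404
136 [-0.326  0.432  0.91 ] 1.058673666812409
[-142.66636555  300.23013441   94.35060123]
(203, 237) [0.58551962 0.29604499 0.01      ]
(217, 215) [0.64053435 0.26296215 0.01      ]
(135, 170) [0.75687184 0.47015777 0.01      ]
```

step_arm([
  [1, -22, -4, 40, 0, 0, 0],
  [1, -45, -8, 80, 0, 0, 0],
  [1, -60, -8, 120, 0, 0, 0],
  [0.5, -75, 25, 130, 0.01, 0.08, -0.1],
  [0.5, -85, 65, 130, 0.02, 0.18, -0.2],
  [0.5, -95, 105, 130, 0.03, 0.27, -0.31],
  [0.5, -105, 145, 130, 0.05, 0.36, -0.42],
  [0.5, -115, 185, 130, 0.06, 0.45, -0.53],
  [0.5, -125, 225, 130, 0.07, 0.53, -0.62],
  [0.5, -135, 265, 120, 0.07, 0.53, -0.62],
])

```text
clock: 9.85
position: [0.5106, 0.25, 0.169]
ee_rot: [0.367, 0.93, 0.001, 0.002]
ft_force: [0.4, 0.3, 0.3]
grip_width: 0.5
grasp_force: 0.0
```

```bash
python3 st.py;python3 - <<'E'
from h import *
from workcell import manip
o=manip.get_obs();Rc=pose(o)[:3,:3]
y=np.array([np.cos(.803),np.sin(.803),0]);z=np.array([0,0,-1.])
print("to go",((np.array([.499,.296,.14])-o["position"])*1000).round(1),R.from_matrix(np.c_[np.cross(y,z),y,z]@Rc.T).as_rotvec().round(3))
E
```

```text
9.85 [0.5106 0.25   0.169 ] (array([ 38.9, 237. , 120.7]), array([-0.496, -0.   , -0.868]), array([ 0.693,  0.602, -0.396])) F [0.4 0.3 0.3] Flip [0.6 0.2 0. ] g 0.5 0.0 [-1.19  0.27  0.78  1.69 -0.2   1.26  0.45]
to go [-11.6  46.  -29. ] [-0.001  0.005 -0.015]
```

step_arm([
  [0.5, -6, 23, -15, 0, 0, 0],
  [0.5, -12, 46, -29, 0, 0.005, -0.015],
  [0.5, -12, 46, -29, 0, 0.005, -0.015],
  [0.5, -12, 46, -29, 0, 0.005, -0.015],
])

```text
clock: 10.25
position: [0.4986, 0.2915, 0.138]
ee_rot: [0.373, 0.928, -0.001, 0.001]
ft_force: [0.2, -0.4, 0.8]
grip_width: 0.501
grasp_force: 0.0
```

```bash
python3 st.py;python3 - <<'E'
from h import *
from workcell import manip
o=manip.get_obs();T=pose(o);c=manip.camera("wrist");im=c["image"]
pt=lambda r,z,ph:[.499+r*np.cos(ph),.296+r*np.sin(ph),z]
print("pred head top",proj(c,[pt(.0113,.083,np.radians(46+45+90*k)) for k in range(4)],T).round(0).tolist())
print("collar/block ctr",proj(c,[[.499,.296,.049],[.499,.296,.045]],T))
cv2.imwrite("pics/w4.png",im)
E
```

```text
10.25 [0.4986 0.2915 0.138 ] (array([ 19.4, 279.9,  96.2]), array([-0.5  , -0.004, -0.866]), array([ 0.696,  0.593, -0.404])) F [ 0.2 -0.4  0.8] Flip [ 0.5 -0.4  0.6] g 0.501 0.0 [-1.23  0.32  0.75  1.7  -0.23  1.21  0.39]
pred head top [[340.0, 229.0], [313.0, 229.0], [313.0, 254.0], [339.0, 254.0]]
collar/block ctr [[325.54244709 224.47434553]
 [325.48573844 222.71073973]]
```

View pics/w4.png

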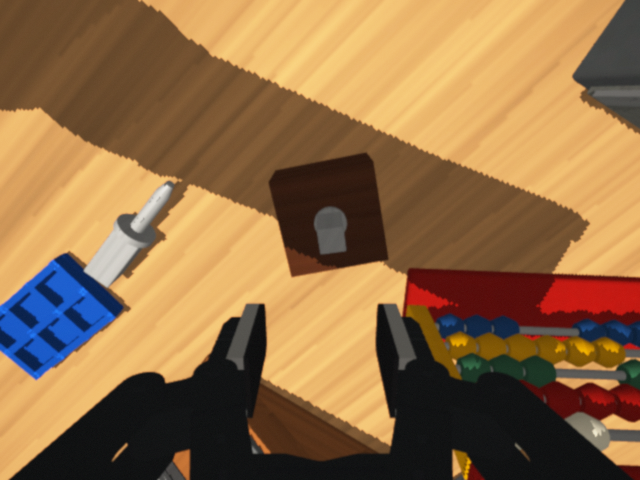

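The wrist view shows the block at (330,215), the pin's collar at (330,222) and its head's top face at about (332,241), turned about 8° from the tool. The loose larger pin is well away at (125,245). Refining numerically.

```bash
python3 - <<'E'
from h import *
from workcell import manip
o=manip.get_obs();T=pose(o);c=manip.camera("wrist");im=c["image"]
hs=cv2.cvtColor(im,cv2.COLOR_BGR2HSV);m=((hs[...,1]<60)&(hs[...,2]>60)).astype(np.uint8)
r=np.zeros_like(m);r[200:262,305:360]=1;m&=r
for y in range(200,262,3):print(y,''.join('%4d'%v if mm else '   .' for v,mm in zip(im[y,308:356:3,1],m[y,308:356:3])))
ys,xs=np.nonzero(m);print(xs.min(),xs.max(),ys.min(),ys.max())
for y in(242,246,250):
    q=np.nonzero(m[y])[0];print(y,q.min(),q.max())
E
```

```text
200    .   .   .   .   .   .   .   .   .   .   .   .   .   .   .   .
203    .   .   .   .   .   .   .   .   .   .   .   .   .   .   .   .
206    .   .   .   .   .   .  73  82  78  66   .   .   .   .   .   .
209    .   .   .   .  74  92  95  95  91  94  91   .   .   .   .   .
212    .   .   .  72  90  91  87  83  82  84  85  89   .   .   .   .
215    .   .   .  85  82  83  81  81  81  82  84  87  82   .   .   .
218    .   .  67  85  83  83  81  80  83  82  84  85  94   .   .   .
221    .   .  79  86  83  83  82  81  81  83  84  83  94   .   .   .
224    .   .  77  82  82  84  80  80  80  84  84  85  94   .   .   .
227    .   .   .  86  86  89  89  91  94  96  97  94  88   .   .   .
230    .   .   .  83  96  95  92  92  96  96  96  94  57   .   .   .
233    .   .   .  73  95  93  92  94  98  95  94  94  57   .   .   .
236    .   .   .   .  94  94  93  96  97  94  95  94  67   .   .   .
239    .   .   .   .  92  92  95  96  96  95  94  96  84   .   .   .
242    .   .   .   .  90  93  96  97  97  94  95  98  88   .   .   .
245    .   .   .   .  87  95  98  96  93  94  95  98  89   .   .   .
248    .   .   .   .  81  94  96  93  93  94  95  95  85   .   .   .
251    .   .   .   .  69  89  79  71  63   .   .   .   .   .   .   .
254    .   .   .   .   .   .   .   .   .   .   .   .   .   .   .   .
257    .   .   .   .   .   .   .   .   .   .   .   .   .   .   .   .
260    .   .   .   .   .   .   .   .   .   .   .   .   .   .   .   .
314 346 205 252
242 318 345
246 319 345
250 320 339
```

```bash
python3 - <<'E'
from h import *
from workcell import manip
o=manip.get_obs();T=pose(o);c=manip.camera("wrist")
P=onz(c,(331.5,239),.083,T);C=onz(c,(330,219),.049,T);print(P,C)
q=np.array([onz(c,p,.083,T) for p in((316.5,227.5),(343.5,226),(346,249),(320,252.5))]);e=np.roll(q,-1,0)-q
print(np.linalg.norm(e,axis=1).round(4),(np.degrees(np.arctan2(e[:,1],e[:,0]))%90).round(1),"tool y",np.degrees(np.arctan2(T[1,1],T[0,1])))
print(((P-o["position"])*1000).round(1),T[:3,2].round(4),o["position"])
E
```

```text
[0.50115276 0.29867914 0.083     ] [0.49942649 0.30010615 0.049     ]
[0.0159 0.0146 0.0158 0.0159] [49.3 52.9 54.2 53.4] tool y 46.09829901850351
[  1.7   7.8 -56.1] [ 0.0021 -0.0019 -1.    ] [0.49941591 0.29088199 0.13910504]
```

step_arm([
  [0.5, 0.5, 4, -20, 0, 0, 0.06],
  [0.5, 1, 8, -40, 0, 0, 0.12],
  [0.5, 1, 8, -60, 0, 0, 0.12],
  [0.5, 1, 8, -80, 0, 0, 0.12],
  [0.5, 1, 8, -100, 0, 0, 0.12],
  [0.5, 1, 8, -118, 0, 0, 0.12],
  [0.5, 1, 8, -118, 0, 0, 0.12],
  [0.5, 1, 8, -118, 0, 0, 0.12],
])

```text
clock: 11.2
position: [0.5003, 0.2998, 0.0215]
ee_rot: [0.317, 0.948, -0.001, 0.001]
ft_force: [0.1, -0.2, -0.9]
grip_width: 0.498
grasp_force: 0.0
```

```bash
python3 st.py
```

```text
11.2 [0.5003 0.2998 0.0215] (array([-36.2, 287.7,  -6.3]), array([-0.499, -0.002, -0.867]), array([ 0.632,  0.684, -0.365])) F [ 0.1 -0.2 -0.9] Flip [-0.4 -0.2 -0.8] g 0.498 0.0 [-1.15  0.47  0.66  1.79 -0.34  0.99  0.57]
```

Close on the head.

step_arm([
  [1, 0, 0, 0, 0, 0, 0],
  [1, 0, 0, 0, 0, 0, 0],
  [1, 0, 0, 0, 0, 0, 0],
  [1, 0, 0, 0, 0, 0, 0],
  [1, 0, 0, 0, 0, 0, 0],
], grip_force=60)

```text
clock: 11.7
position: [0.5003, 0.3004, 0.0219]
ee_rot: [0.317, 0.948, -0.0, 0.001]
ft_force: [-1.4, -0.5, 6.3]
grip_width: 0.175
grasp_force: 58.5
```

```bash
python3 st.py
```

```text
11.7 [0.5003 0.3004 0.0219] (array([-36. , 288.4,  -5.9]), array([-0.498, -0.001, -0.867]), array([ 0.632,  0.684, -0.364])) F [-1.4 -0.5  6.3] Flip [ 1.9 -0.3  6.2] g 0.175 58.5 [-1.16  0.47  0.66  1.79 -0.34  0.99  0.57]
```

Gripped: 15 mm opening at 58 N. Lifting straight out.

step_arm([
  [1, 0, 0, 20, 0, 0, 0],
  [1, 0, 0, 50, 0, 0, 0],
  [1, 0, 0, 90, 0, 0, 0],
  [1, 0, 0, 130, 0, 0, 0],
  [1, 5, -40, 130, 0.01, -0.1, 0],
  [1, 15, -80, 130, 0.04, -0.22, 0],
  [1, 25, -120, 130, 0.06, -0.34, 0],
  [1, 32, -160, 130, 0.08, -0.46, 0],
  [1, 38, -200, 130, 0.09, -0.516, 0],
  [1, 44, -240, 130, 0.09, -0.516, 0],
])

```text
clock: 12.7
position: [0.5419, 0.0591, 0.1496]
ee_rot: [0.306, 0.916, 0.124, 0.229]
ft_force: [1.0, -0.4, -0.0]
grip_width: 0.172
grasp_force: 58.6
```

```bash
python3 st.py; cat > pin.py <<'E'
from h import *
from workcell import manip
o=manip.get_obs();T=pose(o)
for n in("wrist","top","side"):
    c=manip.camera(n);TT=T if n=="wrist" else None
    q=proj(c,[(T@[0,0,z,1])[:3] for z in(.011,.0,-.012,-.02)],TT).round(1);print(n,q.tolist());cv2.imwrite(f"n_{n}.png",c["image"])
    if n=="wrist":
        im=c["image"];x0,y0=int(q[1,0]),int(q[1,1])
        for y in range(y0-40,y0+50,4):print(y,' '.join('%3d/%2d'%(im[y,x].max(),int(im[y,x].max())-int(im[y,x].min())) for x in range(x0-32,x0+33,4)))
E
python3 pin.py
```

```text
12.7 [0.5419 0.0591 0.1496] (array([ 27.7,  43.5, 104.8]), array([ 0.002,  0.001, -1.   ]), array([0.729, 0.684, 0.002])) F [ 1.  -0.4 -0. ] Flip [ 0.8 -0.6 -0.5] g 0.172 58.6 [-1.17 -0.4   0.83  2.26  0.58  0.69  0.26]
wrist [[319.7, 276.6], [319.7, 286.4], [319.6, 298.3], [319.5, 307.0]]
246 210/10 124/ 4 138/ 4 140/ 5 136/ 5 137/ 4 136/ 6 139/ 6 138/ 5 138/ 6 137/ 4 138/ 6 136/ 5 137/ 5 137/ 5 137/ 4 138/ 3
250 122/ 4 137/ 4 137/ 4 139/ 6 138/ 6 135/ 5 137/ 6 138/ 5 137/ 5 139/ 4 137/ 5 138/ 6 136/ 5 139/ 5 139/ 6 138/ 4 138/ 5
254 138/ 6 136/ 5 137/ 4 138/ 6 134/ 4 134/ 4 136/ 5 138/ 5 137/ 3 137/ 4 138/ 6 137/ 6 141/ 6 140/ 5 139/ 6 138/ 5 139/ 5
258 135/ 4 135/ 5 136/ 6 137/ 6 134/ 5 136/ 7 138/ 6 137/ 5 137/ 4 138/ 7 137/ 6 138/ 6 140/ 6 140/ 6 139/ 5 141/ 6 141/ 7
262 136/ 6 135/ 5 136/ 5 136/ 6 136/ 6 137/ 6 137/ 4 136/ 4 135/ 6 137/ 7 135/ 6 136/ 4 139/ 7 139/ 6 137/ 5 139/ 5 139/ 5
266 137/ 7 135/ 6 134/ 5 136/ 5 135/ 5 137/ 5 138/ 5 137/ 6 136/ 6 135/ 6 137/ 6 139/ 6 140/ 7 138/ 5 137/ 5 139/ 5 138/ 4
270 167/93 136/ 4 134/ 5 134/ 5 136/ 6 136/ 6 136/ 6 135/ 6 132/ 4 134/
[... 1461 characters left out ...]
 71/ 3  72/ 3  70/ 3  73/ 4  75/ 4  74/ 4  73/ 4  15/ 1  51/ 4  74/ 6
322  75/ 5  74/ 5  24/ 1  18/ 1  72/ 4  73/ 2  75/ 4  71/ 5  74/ 3  71/ 3  72/ 4  72/ 4  76/ 4  73/ 5  13/ 0  37/ 1  76/ 5
326  76/ 7  75/ 7  18/ 1  22/ 1  73/ 3  72/ 3  75/ 5  71/ 3  72/ 3  71/ 4  73/ 3  72/ 3  75/ 4  74/ 2  16/ 1  28/ 1  74/ 6
330  75/ 6  74/ 5  14/ 1  30/ 1  73/ 3  73/ 3  73/ 3  71/ 4  72/ 4  70/ 2  73/ 3  73/ 4  76/ 3  76/ 4  20/ 2  20/ 1  74/ 5
334  77/ 7  74/ 7  13/ 1  35/ 1  75/ 4  73/ 4  72/ 2  70/ 3  71/ 3  72/ 4  72/ 3  74/ 4  73/ 2  74/ 4  26/ 2  15/ 1  75/ 5
top [[297.1, 243.2], [297.4, 244.9], [297.7, 246.8], [297.9, 248.1]]
side [[315.0, 255.0], [318.1, 250.7], [321.6, 246.0], [323.9, 242.8]]
```

The pin shows as a dark shaft with its tip at about (320,277), predicted (319.7,276.6), so it is held as expected. Now I locate the upper tongue's hole numerically.

```bash
python3 - <<'E'
from h import *
from workcell import manip
o=manip.get_obs();T=pose(o);c=manip.camera("wrist");im=c["image"];Lm=L()
ring=[(Lm@[.006*np.cos(a),.006*np.sin(a),.0095,1])[:3] for a in np.linspace(0,6.28,9)[:8]]
q=proj(c,ring,T);print("pred hole",q.mean(0).round(1),q.min(0),q.max(0))
x0,y0=q.mean(0).astype(int)
for y in range(y0-24,y0+25,3):print(y,' '.join('%3d/%2d'%(im[y,x].max(),int(im[y,x].max())-int(im[y,x].min())) if 0<=x<640 and 0<=y<480 else '-' for x in range(x0-30,x0+31,4)))
E
```

```text
pred hole [247.4 239.6] [238.78833226 231.45213847] [255.93494434 247.64890904]
215 108/78  76/54  73/51  55/ 5  33/ 2 185/ 9 209/10 209/10 214/11 214/ 9 125/ 7  74/ 5  47/ 2  80/ 5  78/ 5  79/ 4
218  77/53  75/55  60/12  40/ 2 113/ 7 210/10 206/11 213/ 9 214/10 212/10 212/10 107/ 5  64/ 3  73/ 6  81/ 6  82/ 6
221  75/54  62/34  63/ 4  57/ 3 208/11 205/10 211/10 214/10 212/ 9 211/ 9 214/10 209/10  97/ 5  68/ 3  49/ 3  82/ 5
224  76/51  56/ 4  34/ 2 186/ 8 205/10 207/10 212/11 213/11 210/ 9 213/10 213/10 220/10 209/ 9  89/ 5  53/ 3  76/ 6
227  60/11  32/ 2 111/ 7 205/10 203/11 211/10 212/10 209/10 212/11 213/11 217/10 217/10 220/10 197/10  79/ 5  55/ 3
230  70/ 4  57/ 4 204/10 202/10 209/10 212/11 209/10 207/10 209/10 213/11 216/10 218/10 219/10 217/ 9 183/10  76/ 3
233  34/ 3 185/10 202/10 204/ 9 210/10 210/11 198/ 9 111/ 6  71/ 3 158/ 8 216/ 9 218/11 217/10 214/10 220/10 176/ 9
236 121/ 7 204/10 201/ 9 208/10 210/10 206/ 9 155/ 8  29/ 1  29/ 1  33/ 2 188/10 218/10 213/11 216/10 219/ 9 217/10
239 201/10 198/ 9 208/11 209/11 206/10 203/ 9 105/ 5  29/ 1  28/ 2  27/ 0 122/ 7 214/11 214/
[... 256 characters left out ...]
248  79/ 5 190/ 9 203/10 202/ 9 206/ 9 210/10 207/10 145/ 8 112/ 6 123/ 7 208/11 215/10 212/10 215/10 215/11 216/10
251  81/ 8  85/ 6 188/11 205/10 207/10 210/10 213/10 210/10 207/10 206/10 215/11 212/ 9 212/ 9 213/10 189/11 197/10
254  80/ 6  76/ 6  89/ 6 196/10 210/11 211/10 211/11 212/11 208/10 211/10 212/10 211/ 9 212/ 9 205/11  99/17  93/14
257  89/23  77/ 6  76/ 4  95/ 6 201/10 210/11 210/10 208/10 208/10 212/10 210/10 211/ 9 209/10 107/ 5 167/110 140/29
260 165/119  88/21  76/ 4  79/ 6 101/ 7 206/10 209/10 206/10 210/11 208/ 9 210/ 9 234/ 2 143/ 8  46/13  60/15 153/108
263 185/136 157/111  83/16  76/ 4  80/ 4 111/ 8 201/12 207/ 9 209/10 208/10 209/11 247/ 2 163/ 8  78/ 4 110/ 5  58/16
```

```bash
cat > hole.py <<'E'
from h import *
from workcell import manip
o=manip.get_obs();T=pose(o);c=manip.camera("wrist");im=c["image"].max(2);Lm=L()
p=proj(c,(Lm@[0,0,.0095,1])[:3],T)[0].astype(int);b=im[p[1]-16:p[1]+17,p[0]-16:p[0]+17]
k,l,s,ce=cv2.connectedComponentsWithStats((b<150).astype(np.uint8))
i=min([i for i in range(1,k) if s[i,4]>40],key=lambda i:np.hypot(*(ce[i]-16)));px=ce[i]+p-16;print(px,s[i])
a,u=ray(c,px,T);A=np.linalg.inv(Lm);a=A[:3]@np.append(a,1);u=A[:3,:3]@u;h=a+u*(.0095-a[2])/u[2];print("hole lip mm",(h*1000).round(2))
t=A@T;print("tcp lip",(t[:3,3]*1000).round(2),"tooly",t[:3,1].round(3))
for z in(55,30):
    tgt=np.array([h[0],h[1],z/1000])-.0005*t[:3,1];print(z,"world shift mm",(Lm[:3,:3]@(tgt-t[:3,3])*1000).round(1))
E
python3 hole.py
```

```text
[246.87755102 241.88571429] [  9  10  18  17 245]
hole lip mm [1.22 0.1  9.5 ]
tcp lip [ 30.3  43.8 105.1] tooly [0.731 0.682 0.001]
55 world shift mm [  7.1 -43.5 -58.1]
30 world shift mm [ 19.4 -41.3 -79.8]
```

step_arm([
  [1, 3, -22, -29, 0, 0, 0],
  [1, 7, -43.5, -58, 0, 0, 0],
  [1, 7, -43.5, -58, 0, 0, 0],
  [1, 7, -43.5, -58, 0, 0, 0],
  [1, 7, -43.5, -58, 0, 0, 0],
])

```text
clock: 13.45
position: [0.5513, 0.0185, 0.0936]
ee_rot: [0.305, 0.916, 0.122, 0.229]
ft_force: [0.4, -0.4, -0.6]
grip_width: 0.175
grasp_force: 58.7
```

```bash
python3 st.py; python3 hole.py;python3 - <<'E'
from h import *
from workcell import manip
o=manip.get_obs();T=pose(o);c=manip.camera("wrist");im=c["image"].max(2)
print(proj(c,[(T@[0,0,z,1])[:3] for z in(.011,.0)],T).round(1).tolist())
for y in range(252,300,4):print(y,' '.join('%3d'%im[y,x] for x in range(280,362,4)))
E
```

```text
13.45 [0.5513 0.0185 0.0936] (array([ 1.6,  1.9, 55.2]), array([ 0.002, -0.001, -1.   ]), array([0.727, 0.686, 0.001])) F [ 0.4 -0.4 -0.6] Flip [ 0.  -0.5 -0.7] g 0.175 58.7 [-1.23 -0.33  1.06  2.31  0.55  0.51  0.39]
[316.78425656 252.70845481] [  8   8  21  20 343]
hole lip mm [0.93 0.09 9.5 ]
tcp lip [ 1.61  1.91 55.19] tooly [0.727 0.686 0.001]
55 world shift mm [-0.4 -2.3 -0.7]
30 world shift mm [ 11.9  -0.1 -22.3]
[[319.7, 276.6], [319.6, 286.4]]
252 223 224 229 229 228 227 222  70  31  30  30  41 182 232 232 234 233 233 234 233 217
256 221 228 229 228 226 228 227 103  70  56  63  83 190 232 234 232 232 233 231 231 206
260 191 227 227 224 226 228 231 193  92  86  84 125 230 233 231 231 232 231 233 159 126
264  86 158 222 226 228 229 231 232 226 202 208 229 232 231 230 231 230 229 203 129 149
268  84  86 126 225 229 230 231 231 231 229 229 231 229 230 230 229 181  76 132 147 148
272  85  86  85 106 226 230 230 230 227 229 230 229 229 229 228 141 197 144 147 147 147
276  96  85  86  86  95 218 228 227 227 226 181 226 228 228 118  55  68 203 157 147 147
280 170 104  86  87  85  90 191 226 227 103  79 120 246 232 149 126 116  72 213 166 147
284 178 183 132  85  89  89  89 181 182  76  79  75 206 224 228 169 120 126  60 164 182
288 190 198 198 134  87  87  89  84  80  77  78  75 152 230 223 227 198 107 133  61 199
292 199 200 194 182 147  92  85  81  78  78  80  76  98 219 229 224 227 212 122 125  66
296 199 194 183 179 204 187  81  76  83  88  90  85  80  77 132 228 223 226 223  83 134
```

step_arm([
  [1, 0, -2, 0, 0, 0, 0],
  [1, 6, -1, -11, 0, 0, 0],
  [1, 12, 0, -22, 0, 0, 0],
  [1, 12, 0, -22, 0, 0, 0],
  [1, 12, 0, -22, 0, 0, 0],
])

```text
clock: 14.05
position: [0.5626, 0.0172, 0.0708]
ee_rot: [0.306, 0.916, 0.122, 0.229]
ft_force: [0.5, -0.3, -0.6]
grip_width: 0.177
grasp_force: 58.7
```

```bash
python3 st.py; python3 hole.py
```

```text
14.05 [0.5626 0.0172 0.0708] (array([-0.3, -1.3, 30. ]), array([ 0.001, -0.002, -1.   ]), array([ 0.728,  0.685, -0.001])) F [ 0.5 -0.3 -0.6] Flip [ 0.1 -0.4 -0.7] g 0.177 58.7 [-1.37 -0.26  1.24  2.31  0.5   0.43  0.45]
[320.30573248 264.5477707 ] [  0   0  31  33 785]
hole lip mm [-1.82  0.72  9.5 ]
tcp lip [-0.32 -1.27 29.96] tooly [ 0.728  0.685 -0.001]
55 world shift mm [-14.2  -0.8  20.8]
30 world shift mm [-1.9  1.3 -0.9]
```

step_arm([
  [1, 0.6, 1.2, 0.5, 0, 0, 0],
  [1, 2.5, 1.5, -3, 0, 0, 0],
  [1, 4.5, 2, -6.5, 0, 0, 0],
  [1, 6.5, 2.2, -10, 0, 0, 0],
  [1, 6.5, 2.2, -10, 0, 0, 0],
])

```text
clock: 14.6
position: [0.5692, 0.0192, 0.0606]
ee_rot: [0.306, 0.916, 0.122, 0.229]
ft_force: [-0.1, -0.5, 0.1]
grip_width: 0.174
grasp_force: 58.7
```

```bash
python3 st.py
```

```text
14.6 [0.5692 0.0192 0.0606] (array([ 0.6, -0.5, 17.7]), array([ 0.001, -0.002, -1.   ]), array([ 0.729,  0.685, -0.001])) F [-0.1 -0.5  0.1] Flip [-0.1 -0.5  0.2] g 0.174 58.7 [-1.43 -0.16  1.34  2.31  0.28  0.36  0.63]
```

step_arm([
  [1, 0.5, 0, -1, -0.05, -0.01, 0.09],
  [1, 1, 0.3, -2, -0.1, -0.02, 0.17],
  [1, 1, 0.3, -2, -0.15, -0.03, 0.26],
  [1, 1, 0.3, -2, -0.15, -0.03, 0.26],
])

```text
clock: 15.0
position: [0.5701, 0.0192, 0.0587]
ee_rot: [0.165, 0.951, 0.086, 0.247]
ft_force: [1.0, 0.2, -1.3]
grip_width: 0.175
grasp_force: 58.7
```

```bash
python3 st.py; python3 -c "
from workcell import manip;print(manip.get_obs()['joint_pos'])"
```

```text
15.0 [0.5701 0.0192 0.0587] (array([ 0.3, -0.6, 15.6]), array([ 0.006, -0.003, -1.   ]), array([ 0.492,  0.871, -0.   ])) F [ 1.   0.2 -1.3] Flip [ 0.2  0.  -1.6] g 0.175 58.7 [-1.42 -0.12  1.34  2.31  0.19  0.34  1.01]
[-1.41915152 -0.12357647  1.33651999  2.30878121  0.19046931  0.33895022
  1.01328353]
```

step_arm([
  [1, 1.5, 0.5, -2, 0, 0, 0],
  [1, 2.5, 0.7, -4, 0, 0, 0],
  [1, 3.3, 0.9, -5.5, 0, 0, 0],
  [1, 4.2, 1, -7, 0, 0, 0],
  [1, 4.2, 1, -7, 0, 0, 0],
])

```text
clock: 15.5
position: [0.5742, 0.0203, 0.0514]
ee_rot: [0.167, 0.951, 0.087, 0.246]
ft_force: [-0.6, 0.4, 0.0]
grip_width: 0.176
grasp_force: 58.7
```

```bash
python3 st.py
```

```text
15.5 [0.5742 0.0203 0.0514] (array([ 0.4, -0.3,  7.2]), array([ 0.005, -0.004, -1.   ]), array([ 0.495,  0.869, -0.001])) F [-0.6  0.4  0. ] Flip [-0.4  0.5  0.3] g 0.176 58.7 [-1.37  0.03  1.33  2.3  -0.3   0.32  1.44]
```

step_arm([
  [1, 1, 0.2, -1.7, 0, 0, 0],
  [1, 2, 0.4, -3.5, 0, 0, 0],
  [1, 3, 0.6, -5.2, 0, 0, 0],
  [1, 4, 0.7, -7, 0, 0, 0],
  [1, 5, 0.9, -8.7, 0, 0, 0],
  [1, 5, 0.9, -8.7, 0, 0, 0],
])

```text
clock: 16.1
position: [0.5793, 0.0212, 0.0429]
ee_rot: [0.166, 0.951, 0.087, 0.247]
ft_force: [-0.1, -0.0, -0.5]
grip_width: 0.177
grasp_force: 58.7
```

```bash
python3 st.py
```

```text
16.1 [0.5793 0.0212 0.0429] (array([ 0.6, -0.2, -2.8]), array([ 0.005, -0.003, -1.   ]), array([0.494, 0.869, 0.   ])) F [-0.1 -0.  -0.5] Flip [-0.4  0.  -0.3] g 0.177 58.7 [-1.2   0.11  1.17  2.3  -0.52  0.31  1.63]
```

Remaining is about 10.8 mm.

step_arm([
  [1, 1, 0.2, -1.7, 0, 0, 0],
  [1, 2, 0.4, -3.5, 0, 0, 0],
  [1, 3, 0.6, -5.2, 0, 0, 0],
  [1, 4, 0.7, -7, 0, 0, 0],
  [1, 4, 0.7, -7, 0, 0, 0],
])

```text
clock: 16.6
position: [0.5833, 0.0217, 0.0356]
ee_rot: [0.165, 0.951, 0.086, 0.247]
ft_force: [-0.7, -0.3, -1.6]
grip_width: 0.171
grasp_force: 58.7
```

step_arm([
  [1, 0.5, 0.1, -0.9, 0, 0, 0],
  [1, 1, 0.2, -1.7, 0, 0, 0],
  [1, 1, 0.2, -1.7, 0, 0, 0],
])

```text
clock: 16.9
position: [0.5844, 0.0221, 0.0341]
ee_rot: [0.165, 0.951, 0.087, 0.247]
ft_force: [0.2, 0.5, 0.2]
grip_width: 0.173
grasp_force: 58.7
```

```bash
python3 st.py
```

```text
16.9 [0.5844 0.0221 0.0341] (array([  0.7,  -0.2, -13. ]), array([ 0.006, -0.003, -1.   ]), array([ 0.493,  0.87 , -0.   ])) F [0.2 0.5 0.2] Flip [ 0.4  0.4 -0. ] g 0.173 58.7 [-1.09  0.15  1.06  2.29 -0.65  0.3   1.74]
```

Continue in fine steps until the collar gives contact.

step_arm([
  [1, 0.5, 0.1, -0.9, 0, 0, 0],
  [1, 1, 0.2, -1.7, 0, 0, 0],
  [1, 1, 0.2, -1.7, 0, 0, 0],
])

```text
clock: 17.2
position: [0.5854, 0.0223, 0.0324]
ee_rot: [0.165, 0.951, 0.087, 0.247]
ft_force: [-1.4, 1.0, 1.8]
grip_width: 0.174
grasp_force: 59.2
```

```bash
python3 st.py
```

```text
17.2 [0.5854 0.0223 0.0324] (array([  0.7,  -0.2, -15. ]), array([ 0.006, -0.003, -1.   ]), array([ 0.493,  0.87 , -0.   ])) F [-1.4  1.   1.8] Flip [-0.2  1.2  2.2] g 0.174 59.2 [-1.07  0.16  1.05  2.29 -0.67  0.3   1.75]
```

step_arm([
  [1, 0.3, 0, -0.5, 0, 0, 0],
  [1, 0.5, 0.1, -0.9, 0, 0, 0],
  [1, 0.5, 0.1, -0.9, 0, 0, 0],
])

```text
clock: 17.5
position: [0.5858, 0.0224, 0.0316]
ee_rot: [0.165, 0.951, 0.087, 0.247]
ft_force: [-9.6, -0.6, 10.8]
grip_width: 0.17
grasp_force: 60.7
```

```bash
python3 st.py
```

```text
17.5 [0.5858 0.0224 0.0316] (array([  0.7,  -0.1, -15.8]), array([ 0.006, -0.003, -1.   ]), array([0.493, 0.87 , 0.   ])) F [-9.6 -0.6 10.8] Flip [-2.9  1.  14.1] g 0.17 60.7 [-1.06  0.16  1.04  2.29 -0.68  0.3   1.76]
```

The collar is seated: 14 N at the expected depth. Release, then retreat along the pin axis.

step_arm([
  [0.6, 0, 0, 0, 0, 0, 0],
  [0.6, 0, 0, 0, 0, 0, 0],
  [0.6, 0, 0, 0, 0, 0, 0],
  [0.6, 0, 0, 0, 0, 0, 0],
  [0.6, -2, 0, 4, 0, 0, 0],
  [0.6, -5, -1, 9, 0, 0, 0],
  [0.6, -10, -2, 17, 0, 0, 0],
  [0.6, -15, -2.5, 26, 0, 0, 0],
  [0.6, -20, -3.5, 35, 0, 0, 0],
  [0.6, -25, -4.5, 44, 0, 0, 0],
])

```text
clock: 18.5
position: [0.5604, 0.0202, 0.073]
ee_rot: [0.164, 0.952, 0.087, 0.245]
ft_force: [-0.4, 1.5, -2.0]
grip_width: 0.4
grasp_force: 0.0
```

step_arm([
  [0.6, -7, -1, 12, 0, 0, 0],
  [0.6, -14, -2, 24, 0, 0, 0],
  [0.6, -21, -3, 36, 0, 0, 0],
  [0.6, -28, -4, 48, 0, 0, 0],
  [0.6, -35, -5, 60, 0, 0, 0],
  [0.6, -45, -5, 80, 0, 0, 0],
  [0.6, -55, -5, 100, 0, 0, 0],
  [0.6, -55, -5, 100, 0, 0, 0],
  [0.6, -55, -5, 100, 0, 0, 0],
])

```text
clock: 19.4
position: [0.5062, 0.0135, 0.1732]
ee_rot: [0.165, 0.951, 0.087, 0.246]
ft_force: [-0.2, 0.3, -0.4]
grip_width: 0.401
grasp_force: 0.0
```

```bash
python3 st.py; python3 - <<'E'
from h import *
from workcell import manip
o=manip.get_obs();T=pose(o);c=manip.camera("wrist");im=c["image"].max(2).astype(int);A=lipM(.5781,.0212,.172)
P=lambda p:(A@np.append(p,1))[:3]
q=proj(c,[P([0,0,.0475]),P([0,0,.0135]),P([-.011,0,.0135]),P([0,.011,.0135]),P([0,-.011,.0135]),P([.022,.09,.006]),P([.022,-.05,.006])],T);print(q.round(1).tolist())
x0,y0=q[1].astype(int)
for y in range(y0-32,y0+45,4):print(y,' '.join('%3d'%im[y,x] for x in range(x0-40,x0+41,4)))
for k in(5,6):
    x,y=q[k].astype(int);print([ (yy,c["image"][yy,x].tolist()) for yy in range(y-9,y+10,3)])
E
```

```text
19.4 [0.5062 0.0135 0.1732] (array([  2.3,   4.7, 146.8]), array([ 0.004, -0.001, -1.   ]), array([0.493, 0.87 , 0.001])) F [-0.2  0.3 -0.4] Flip [-0.3  0.3 -0.3] g 0.401 0.0 [-0.84 -0.47  0.61  2.3   0.43  0.74  0.77]
[[312.4, 224.1], [313.2, 211.0], [306.0, 199.0], [325.5, 204.2], [301.0, 217.7], [428.3, 176.7], [274.3, 259.6]]
178 170 168 168  92  73  68  65  33  25  27  29  32  62  80  80  77  79 149 183 178 183
182 169 132  80  72  69  41  25  26  28  29  47 156 224  78  79  84  80  78 178 189 189
186  92  71  71  50  26  30  32  29  41  73  80 194 222 191  71  78  78  78 137 191 187
190  70  59  29  28  45  38  36  67  79  79  77 119 226 227  96  73  79  82  79 174 184
194  32  26  51  60  40  74  82  79  77  79  78  82 224 223 210  60  81  79  78 115 186
198  40  73  79  59 169 223 154  79  81  84  81 153 117 225 227 128  77  83  82  81 161
202  76  81  95 219 217 221 176  67  66  66  67  68 161 216 228 225  49  80  82  81  96
206  82  82  79 193 224 220 177 177 176 183 183 116 163 157 229 228 160  79  82  82  81
210  95  78  81  99 224 216 189 188 194 200 198 126 152 197 226 
[... 616 characters left out ...]
175 136 132 133 136 133
242 169 167 184 198 195 103  77  65  51 209 226 227 220 161 108 167 137 131 133 134 135
246 170 190 197 195 192 147  47  81 126 141 222 226 221 224 128  92 189 132 133 133 134
250 197 195 192 122  63  74 121 128 129 129 192 223 227 218 193 117 171 146 133 134 133
254 191 149  77  67 118 127 126 128 130 129 132 217 226 223 222 128  86 200 135 133 135
[(167, [51, 112, 193]), (170, [51, 112, 192]), (173, [46, 100, 175]), (176, [39, 47, 61]), (179, [112, 115, 115]), (182, [122, 128, 127]), (185, [124, 128, 130])]
[(250, [52, 114, 196]), (253, [51, 110, 191]), (256, [40, 88, 154]), (259, [41, 49, 61]), (262, [111, 116, 116]), (265, [120, 124, 125]), (268, [120, 123, 125])]
```

Both cover edges are where shut covers should be. The head's top looks a few pixels off, so I'll check the pin's seating more finely.

```bash
python3 - <<'E'
from h import *
from workcell import manip
A=lipM(.5781,.0212,.172);P=lambda p:(A@np.append(p,1))[:3]
o=manip.get_obs();T=pose(o);c=manip.camera("wrist");im=c["image"].max(2).astype(int)
# predicted head corners: pin yaw = tool-y (.493,.87)
y=np.array([.493,.87,0]);x=np.array([.87,-.493,0])
K=[P(.008*a*x+.008*b*y+np.array([0,0,z])) for z in(.0475,.0135) for a,b in((1,1),(1,-1),(-1,-1),(-1,1))]
print(proj(c,K,T).round(0).tolist())
for r in range(194,236,2):print(r,' '.join('%3d'%im[r,q] for q in range(288,336,2)))
for n in("top","side"):
    c=manip.camera(n);g=c["image"].max(2).astype(int);q=proj(c,[P([0,0,.0475]),P([0,0,.0135]),P([0,0,.0095])]);print(n,q.round(1).tolist())
    a,b=q[0].astype(int)
    for r in range(b-12,b+18):print(r,' '.join('%3d'%g[r,s] for s in range(a-14,a+15)))
E
```

```text
[[324.0, 236.0], [302.0, 236.0], [301.0, 214.0], [324.0, 214.0], [324.0, 222.0], [304.0, 222.0], [303.0, 202.0], [324.0, 202.0]]
194  60  42  35  54  69  76  78  79  76  78  75  78  80  80  80 107 212 225 224 223 223 164  57  69
196  37  51  82 152 159  88  78  77  76  77  77  78  79  77  80  85 187 223 224 225 225 215 122  60
198  75 128 188 220 207  98  76  77  79  83  87  86  84  81  90 129 128 182 214 226 224 226 190  72
200 181 214 220 218 215 142  79  76  77  75  79  79  78  76  77 129 104  87 194 226 227 228 223 132
202 221 217 216 218 218 155  72  67  67  68  67  66  67  68  68  67  86 140 177 227 228 228 228 196
204 217 217 221 223 173  97  72  71  69  68  69  70  69  70  69  68  86 176 161 223 227 228 229 227
206 220 224 225 217 163 143 143 139 137 138 140 140 138 137 130  90  87 180 171 205 229 229 228 228
208 223 225 225 216 183 189 189 187 188 189 195 196 199 197 188 114  89 181 188 183 227 227 228 226
210 215 225 224 214 183 192 189 188 190 195 198 199 200 198 192 115  89 178 192 179 226 226 225 224
212 176 220 221 213 187 189 190 189 193 196 199 200 198 199 195 116  83
[... 7735 characters left out ...]
  95 112  98  70  72  70  72  74  85 120 129 122 118 125 127 141 180 166 164 160 162 166 165 165 169
273 140 136 108  59  71  93 108 101  70  71  66  62  78 114 132 125 125 124 131 145 175 167 160 156 158 164 162 163 170
274 139 143 137 110  61  67  85 105 103  71  58  55  59  97 134 127 129 129 126 136 177 165 163 162 159 161 161 164 168
275 140 140 142 134  50  59  57  80  86  77  88  59  65 100 131 128 127 129 122 135 174 166 163 158 163 165 164 165 169
276 138 138 140 137 113 107  52  54  56  72  73  60  64 101 136 131 131 131 131 144 173 168 162 162 160 159 157 167 169
277 113 129 141 145 145 144 113 111 103  55  57  56  58  88 139 136 134 131 134 137 156 161 161 158 161 164 160 167 173
```

All three cameras agree that the covers are shut, but the pin head leans about 7 mm downhill, so the pin is tilted in its clearance and its collar isn't flat. I'll press the head square with the shut fingertips.

step_arm([
  [1, 0, -4, 0, 0, 0, 0],
  [1, 10, -2, -20, 0, 0, 0],
  [1, 20, 0, -40, 0, 0, 0],
  [1, 30, 1, -58, 0, 0, 0],
  [1, 41, 2.5, -75, 0, 0, 0],
  [1, 41, 2.5, -75, 0, 0, 0],
  [1, 41, 2.5, -75, 0, 0, 0],
])

```text
clock: 20.3
position: [0.5466, 0.016, 0.0981]
ee_rot: [0.165, 0.951, 0.086, 0.245]
ft_force: [-0.3, 0.4, 0.7]
grip_width: -0.002
grasp_force: 0.0
```

```bash
python3 st.py
```

```text
20.3 [0.5466 0.016  0.0981] (array([-0.5,  0.2, 61.6]), array([ 0.002, -0.002, -1.   ]), array([ 0.492,  0.87 , -0.001])) F [-0.3  0.4  0.7] Flip [0.1 0.5 0.7] g -0.002 0.0 [-0.98 -0.24  0.85  2.31  0.32  0.47  0.88]
```

step_arm([
  [1, 5, 1, -9, 0, 0, 0],
  [1, 10, 2, -18, 0, 0, 0],
  [1, 15, 2.7, -27, 0, 0, 0],
  [1, 21, 3.6, -37, 0, 0, 0],
  [1, 21, 3.6, -37, 0, 0, 0],
])

```text
clock: 20.8
position: [0.5679, 0.0202, 0.0611]
ee_rot: [0.165, 0.951, 0.087, 0.245]
ft_force: [-0.4, 0.2, -0.8]
grip_width: 0.003
grasp_force: 0.0
```

step_arm([
  [1, 0.8, 0.1, -1.3, 0, 0, 0],
  [1, 1.5, 0.3, -2.6, 0, 0, 0],
  [1, 1.5, 0.3, -2.6, 0, 0, 0],
])

```text
clock: 21.1
position: [0.5694, 0.0202, 0.0589]
ee_rot: [0.165, 0.951, 0.088, 0.245]
ft_force: [-0.4, 0.5, 0.2]
grip_width: -0.002
grasp_force: 0.0
```

```bash
python3 st.py
```

```text
21.1 [0.5694 0.0202 0.0589] (array([ 0. ,  0.5, 16. ]), array([ 0.004, -0.001, -1.   ]), array([0.493, 0.87 , 0.001])) F [-0.4  0.5  0.2] Flip [-0.2  0.5  0.4] g -0.002 0.0 [-1.24 -0.05  1.17  2.31 -0.03  0.33  1.19]
```

step_arm([
  [1, 0.5, 0.1, -0.9, 0, 0, 0],
  [1, 1, 0.2, -1.7, 0, 0, 0],
  [1, 1, 0.2, -1.7, 0, 0, 0],
])

```text
clock: 21.4
position: [0.5716, 0.0204, 0.0578]
ee_rot: [0.165, 0.951, 0.088, 0.246]
ft_force: [-1.1, -0.3, 5.0]
grip_width: -0.001
grasp_force: 3.0
```

step_arm([
  [1, 0.3, 0.1, -0.5, 0, 0, 0],
  [1, 0.6, 0.1, -1, 0, 0, 0],
  [1, 0.6, 0.1, -1, 0, 0, 0],
])

```text
clock: 21.7
position: [0.573, 0.0206, 0.0575]
ee_rot: [0.165, 0.951, 0.088, 0.247]
ft_force: [-1.8, 0.8, 11.0]
grip_width: -0.001
grasp_force: 5.3
```

```bash
python3 st.py
```

```text
21.7 [0.573  0.0206 0.0575] (array([ 2.4,  0.3, 13. ]), array([ 0.007, -0.001, -1.   ]), array([0.493, 0.87 , 0.002])) F [-1.8  0.8 11. ] Flip [ 4.1  1.1 10.4] g -0.001 5.3 [-1.27 -0.03  1.21  2.3  -0.1   0.32  1.26]
```

The press slid slightly. Better to re-grip across the other pair of head faces, closing along the lean, which squares it. Lift and turn −90° about the tool axis.

step_arm([
  [1, -10, -2, 17, 0, 0, 0],
  [1, -20, -3.5, 35, 0, 0, 0],
  [1, -35, -6, 60, 0, 0, 0],
  [1, -45, -8, 80, 0, 0, 0],
  [0.5, -50, -8, 87, 0.07, 0.01, -0.13],
  [0.5, -50, -8, 87, 0.14, 0.025, -0.25],
  [0.5, -50, -8, 87, 0.21, 0.04, -0.37],
  [0.5, -50, -8, 87, 0.28, 0.05, -0.49],
  [0.5, -50, -8, 87, 0.35, 0.06, -0.61],
  [0.5, -50, -8, 87, 0.42, 0.07, -0.73],
])

```text
clock: 22.7
position: [0.521, 0.0123, 0.1428]
ee_rot: [0.543, 0.798, 0.181, 0.188]
ft_force: [-0.1, -0.9, 0.1]
grip_width: 0.503
grasp_force: 0.0
```

step_arm([
  [0.5, 0, 0, 0, 0.07, 0.01, -0.13],
  [0.5, 0, 0, 0, 0.14, 0.025, -0.25],
  [0.5, 0, 0, 0, 0.21, 0.04, -0.37],
  [0.5, 0, 0, 0, 0.28, 0.05, -0.49],
  [0.5, 0, 0, 0, 0.35, 0.06, -0.61],
  [0.5, 0, 0, 0, 0.36, 0.06, -0.63],
  [0.5, 0, 0, 0, 0.36, 0.06, -0.63],
])

```text
clock: 23.4
position: [0.521, 0.0122, 0.1428]
ee_rot: [0.789, 0.555, 0.235, 0.114]
ft_force: [0.0, 0.7, 0.3]
grip_width: 0.502
grasp_force: 0.0
```

```bash
python3 st.py; cat > head.py <<'E'
from h import *
from workcell import manip
A=lipM(.5781,.0212,.172);P=lambda p:(A@np.append(p,1))[:3]
o=manip.get_obs();T=pose(o);c=manip.camera("wrist");im=c["image"].max(2).astype(int);cv2.imwrite("n_w.png",c["image"])
y=np.array([.493,.87,0]);x=np.array([.87,-.493,0])
K=[P(.008*a*x+.008*b*y+np.array([0,0,z])) for z in(.0475,.0135) for a,b in((1,1),(1,-1),(-1,-1),(-1,1))]
q=proj(c,K,T).round(0);print(q.tolist());a,b=q.mean(0).astype(int)
q=proj(c,[P([0.011,0,.0135]),P([-.011,0,.0135]),P([0,0.011,.0135]),P([0,-.011,.0135])],T);print("collar",q.round(0).tolist())
for r in range(b-30,b+31,2):print(r,' '.join('%3d'%im[r,s] for s in range(a-30,a+31,2)))
E
python3 head.py
```

```text
23.4 [0.521  0.0122 0.1428] (array([ -0.6,   0.9, 113.2]), array([ 0.005, -0.005, -1.   ]), array([ 0.87 , -0.493,  0.007])) F [0.  0.7 0.3] Flip [0.3 0.7 0.1] g 0.502 0.0 [-0.54 -0.29  0.41  2.3   0.17  0.58 -0.58]
[[337.0, 227.0], [337.0, 251.0], [311.0, 251.0], [311.0, 227.0], [335.0, 212.0], [335.0, 234.0], [312.0, 234.0], [312.0, 212.0]]
collar [[337.0, 216.0], [310.0, 231.0], [315.0, 210.0], [331.0, 236.0]]
201  72  71  71  72  61  55  78  88 132 177 195 199 199 198 196 193 195 199 198 197 195 197 198 196 183 139 101  63  85 139 169
203  71  59  41  47  58  79 125 172 192 197 196 199 198 197 199 195 193 196 199 197 196 196 197 196 193 149  88  73  81 168 182
205  69  54  58  75 106 150 186 191 193 195 198 197 199 198 198 196 194 194 197 198 197 195 196 197 194 189 125  73  73 116 119
207  61  83 112 155 183 190 190 192 192 193 197 197 196 192 187 188 195 192 196 198 198 196 195 197 196 193 168  87  74  67  55
209  80 141 180 193 194 191 173 163 189 190 189 174 154 110 102 140 163 180 193 196 199 196 195 195 196 195 189 122  63  45  51
211 101 176 181 166 192 192 167  93 141 126
[... 2584 characters left out ...]
  79  70  73  73  70  71  72  72  80 102 132 159 174 182 181
253 174 175 176 177 166  92  80  78  77  77  77  77  79  79  80  82  80  73  74  73  72  71  81 104 134 149 157 169 175 180 183
255 175 177 177 175 165 103  88  87  87  80  79  78  78  79  78  80  80  74  74  76  80  99 134 161 170 166 161 164 170 177 181
257 178 176 174 174 173 158 154 155 156 139 128  77  71  72  73  74  75  71  77 100 128 149 168 177 176 171 165 162 166 173 180
259 177 173 172 174 174 176 178 180 178 175 165  97  67  71  73  74  78  95 128 155 166 166 170 176 177 175 168 162 163 170 177
261 173 172 173 175 177 178 179 177 174 171 170 120  72  71  73  91 123 146 163 174 175 169 167 172 176 177 172 164 161 166 174
```

The head is still leaning: collar about 2 mm and top about 6 mm downhill. Descend with the axis on the hole and close across the lean.

step_arm([
  [0.5, 8, 1, -13, 0, 0, 0],
  [0.5, 18, 2.5, -30, 0, 0, 0],
  [0.5, 28, 4, -47, 0, 0, 0],
  [0.5, 36, 5.5, -62, 0, 0, 0],
  [0.5, 44, 7, -75, 0, 0, 0],
  [0.5, 50, 8, -85, 0, 0, 0],
  [0.5, 56, 9, -96, 0, 0, 0],
  [0.5, 62, 10, -106, 0, 0, 0],
  [0.5, 62, 10, -106, 0, 0, 0],
  [0.5, 62, 10, -106, 0, 0, 0],
])

```text
clock: 24.45
position: [0.5829, 0.0223, 0.037]
ee_rot: [0.79, 0.555, 0.235, 0.114]
ft_force: [-0.6, -0.0, 0.1]
grip_width: 0.502
grasp_force: 0.0
```

```bash
python3 st.py
```

```text
24.45 [0.5829 0.0223 0.037 ] (array([ 0.9,  0.2, -9.8]), array([ 0.005, -0.005, -1.   ]), array([ 0.87 , -0.493,  0.007])) F [-0.6 -0.   0.1] Flip [-0.4  0.1  0.4] g 0.502 0.0 [-0.63  0.09  0.55  2.27 -0.32  0.28 -0.15]
```

step_arm([
  [1, 0, 0, 0, 0, 0, 0],
  [1, 0, 0, 0, 0, 0, 0],
  [1, 0, 0, 0, 0, 0, 0],
  [1, 0, 0, 0, 0, 0, 0],
  [1, 0, 0, 0, 0, 0, 0],
], grip_force=40)

```text
clock: 24.95
position: [0.5834, 0.0224, 0.0375]
ee_rot: [0.79, 0.554, 0.236, 0.114]
ft_force: [-2.1, -1.5, 6.0]
grip_width: 0.171
grasp_force: 42.8
```

```bash
python3 st.py
```

```text
24.95 [0.5834 0.0224 0.0375] (array([ 1.6,  0.2, -9.6]), array([ 0.007, -0.004, -1.   ]), array([ 0.869, -0.495,  0.008])) F [-2.1 -1.5  6. ] Flip [ 1.  -1.1  6.4] g 0.171 42.8 [-0.63  0.09  0.55  2.27 -0.32  0.28 -0.15]
```

Squared. Push down a little to seat the collar, then release.

step_arm([
  [1, 0.3, 0.1, -0.6, 0, 0, 0],
  [1, 0.6, 0.1, -1.1, 0, 0, 0],
  [1, 0.6, 0.1, -1.1, 0, 0, 0],
])

```text
clock: 25.25
position: [0.584, 0.0226, 0.0365]
ee_rot: [0.79, 0.554, 0.236, 0.113]
ft_force: [-8.4, -0.5, 13.4]
grip_width: 0.171
grasp_force: 44.4
```

```bash
python3 st.py
```

```text
25.25 [0.584  0.0226 0.0365] (array([  1.6,   0.3, -10.8]), array([ 0.007, -0.004, -1.   ]), array([ 0.869, -0.495,  0.008])) F [-8.4 -0.5 13.4] Flip [-0.5  1.  15.8] g 0.171 44.4 [-0.62  0.09  0.55  2.27 -0.33  0.27 -0.14]
```

step_arm([
  [0.5, 0, 0, 0, 0, 0, 0],
  [0.5, 0, 0, 0, 0, 0, 0],
  [0.5, 0, 0, 0, 0, 0, 0],
  [0.5, 0, 0, 0, 0, 0, 0],
  [0.5, -5, -1, 9, 0, 0, 0],
  [0.5, -10, -2, 18, 0, 0, 0],
  [0.5, -18, -3, 32, 0, 0, 0],
  [0.5, -28, -5, 49, 0, 0, 0],
  [0.5, -38, -7, 67, 0, 0, 0],
  [0.5, -48, -8, 85, 0, 0, 0],
])

```text
clock: 26.25
position: [0.5352, 0.0142, 0.1215]
ee_rot: [0.79, 0.554, 0.236, 0.114]
ft_force: [0.7, 1.1, -0.7]
grip_width: 0.501
grasp_force: 0.0
```

step_arm([
  [0.5, -8, -1, 14, 0, 0, 0],
  [0.5, -14, -2, 22, 0, 0, 0],
  [0.5, -14, -2, 22, 0, 0, 0],
  [0.5, -14, -2, 22, 0, 0, 0],
])

```text
clock: 26.65
position: [0.5217, 0.0125, 0.1424]
ee_rot: [0.79, 0.554, 0.236, 0.113]
ft_force: [-0.7, -0.4, -0.3]
grip_width: 0.5
grasp_force: 0.0
```

```bash
python3 st.py; python3 head.py
```

```text
26.65 [0.5217 0.0125 0.1424] (array([-1.000e-01,  1.100e+00,  1.125e+02]), array([ 0.005, -0.004, -1.   ]), array([ 0.869, -0.495,  0.007])) F [-0.7 -0.4 -0.3] Flip [-0.8 -0.3  0.1] g 0.5 0.0 [-0.6  -0.3   0.46  2.31  0.21  0.59 -0.61]
[[337.0, 228.0], [336.0, 252.0], [311.0, 253.0], [311.0, 228.0], [334.0, 213.0], [334.0, 235.0], [312.0, 235.0], [311.0, 213.0]]
collar [[337.0, 217.0], [309.0, 232.0], [315.0, 211.0], [331.0, 237.0]]
202  70  69  73  64  58  60  75 100 153 189 197 198 197 198 196 193 196 199 197 196 197 197 196 195 179 144  92  62  95 149 179
204  70  58  44  52  63  89 132 174 195 198 195 198 197 196 197 194 193 196 199 198 196 196 197 197 191 148  80  74  86 171 143
206  70  58  60  82 131 171 190 191 192 197 198 197 198 198 197 195 193 195 197 199 196 193 196 197 196 185 102  74  74 104  76
208  74  94 119 160 187 190 191 192 190 195 197 196 195 192 178 193 195 194 197 199 196 195 195 196 196 192 148  84  73  56  69
210 103 151 184 192 190 190 169 165 191 189 185 163 146 112 100 140 165 184 193 197 199 196 193 196 196 195 182 107  58  39  67
212 148 180 182 160 136
[... 2604 characters left out ...]
  78  70  74  73  72  72  73  73  82 109 137 161 177 182 182
254 174 175 176 178 151  86  80  78  77  78  78  79  81  80  82  82  78  72  75  74  70  73  86 115 140 153 161 167 176 182 182
256 176 177 177 175 163 112 103  99  97  86  81  76  77  77  79  80  78  72  72  75  83 110 144 165 171 166 162 164 173 178 181
258 177 177 174 173 174 169 170 170 170 151 133  75  71  73  74  76  75  70  76 104 136 153 171 178 176 170 165 160 168 175 181
260 176 174 173 175 174 177 179 181 179 175 161  84  70  70  74  75  78  98 133 158 167 166 170 176 176 175 166 162 161 171 177
262 172 173 173 175 177 178 179 176 175 170 167 115  72  70  76  98 129 151 167 174 175 168 167 173 177 177 170 164 159 165 174
```

The second release gave exactly the same resting pose. The collar bottomed out under load both times, and the small lean is the pin settling in its hole clearance on the slope. Both covers are shut, the gripper is clear, and nothing else was touched, so I'm handing in.

```bash
python3 -c "
from workcell import manip;print(manip.hand_in())"
```

```text
the job is handed in; nothing more can be done
None
```

I handed the job in: both covers are clicked shut (wide, then narrow) and the lock pin is pushed down to its collar through both tongues and released, but it leans about 7° downhill in its holes, so the uphill edge of the collar may sit 1–3 mm proud; re-gripping and reseating it did not change that.

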